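# Restock the spares station: module into its row, brackets onto slanted pegs

### The arm

A 6-joint arm with a two-finger parallel gripper is mounted at the origin on the work surface. World frame = base frame: x ahead of the robot, y to its left, z up, the work surface at z = 0. Lengths are in m, angles in rad, forces in N, time in s.
With the tool pointing down it reaches from about 0.3 to 0.875 m from the base axis. Payload 4.2 kg.
Tool frame: the origin (TCP) lies between the finger pads; the fingertips stand 11 mm ahead of it and the grasp point (between the pads) lies 8 mm behind it; z points along the fingers, x is the direction in which the jaws open and shut, and the axes are right-handed (so a half turn about z gives the same grasp; the last joint's range is limited). The gripper opens to 85 mm and grips with 20 to 120 N. Pads are 22 mm wide; open, the fingers measure 114 mm over their backs; the gripper's body (76 mm by 85 mm) begins 54 mm behind the grasp point. The pads swing forward as they close: fully open they stand 13 mm farther back than shut.
Start: joints at [1.263, 0.32, 1.565, -0, 1.257, -0.02], TCP at [0.163, 0.551, 0.242] pointing down, gripper open.
Joint ranges: [-3.11, 3.11], [-0.84, 2.01], [0.21, 2.61], [-1.34, 4.49], [0.05, 2.63], [-2.56, 2.56]. Speed limits (rad/s): [2.57, 2.57, 3.14, 3.14, 3.14, 3.14].

### API

Orientations are given as a 3x3 rotation matrix whose columns are the frame's x, y, z axes.
In Python, from station import telemetry, viewer, ticket gives the robot as it stands.
- The arm moves only by the shell command python3 -m creep 'ROWS' [FORCE]. ROWS is JSON, a list that holds one entry, the list of rows, each a list of 7 numbers: the shift along the tool's x, y, z in cm, then the turn, a rotation vector about the tool's x, y, z in rad, then the finger opening in cm, from 0 to 8.54. A call has 1 to 8 rows; each row shifts and turns the commanded pose from where the row before left it, along the tool's axes as they then stand; what a row does not reach is not made up. A row lasts 1/8 s, in which the tool goes at most 62.5 mm and 10.7 degrees, less where a joint would pass 70% of its speed; a pose out of reach is approached as far as the arm can. A call with a gripper value outside its range is refused whole. The fingers move at their own pace and stop on an object; FORCE is the grip in N (left out, the last holds). Time passes only in rows, so rows that do not move let the fingers close. It gives the time, the measured TCP pose, the force and the opening at its end, in the units of the state.
- telemetry.get_state(): the state, without advancing time (a new reading comes with each control period).
- viewer.grab_frame(name): name is "scene" or "top" or "wrist"; returns a dict with "color" (384x512x3 uint8, red, green, blue), "range_z" (384x512 float32, m along the optical axis (not along the pixel's ray), 0 where there is no reading), "fx", "fy", "cx", "cy" (pixels), "view" (4x4, takes a point from world to camera coordinates). Camera axes: x right, y down, z forward; pixel columns grow to the right and rows downward; lengths in m; the calibration is good to about 2 mm. A picture is of the moment at which its call begins.
- ticket.sign_off(): hands the job in, once; it reports no verdict.
The state is a dict: "time_s": time; "joint_pos": joint angles; "qd": joint speeds; "effort": joint torques, N m; "ee_pos": TCP position; "orientation": TCP orientation; "force": force on the tool from outside, world axes, zero at the start; "moment": the same for the moment, N m; "width": finger opening in m.
Only numpy, scipy, OpenCV 4.12 (cv2) and the standard library are available. Lean on these libraries where they do the work, as an engineer would, in place of code of your own. Each camera call takes 0.05 s, during which the arm holds its last target. There are 200 camera calls.

### The job

Restock the spares station of the rack workshop. The white modules in the tray stand in order of height: slide the end clamp back, push the row apart, stand the spare module on the tray floor in its place by height, then slide the clamp up again so that the row stands close together with hardly any play. Hang each loose T-shaped bracket by its window on a slanted peg of its own, slid down the peg close to the rail, let go of everything and leave the other things on the table where they are; the row and the brackets may be done in either order.

Things in the scene. Friction and masses are not known exactly. Their poses are not given: they have to be found in the camera images.
- tray: aluminium tray, fixed, 72 x 270 mm, origin on the table under its centre; its y axis runs along the row from the fixed steel end wall (inner face at y = -120 mm) towards the sliding end clamp. Floor 6 mm thick (its top is 6 mm above the table), front and back walls 21 mm high in all, 62 mm apart inside (x = -31 to +31 mm); the fixed end wall is 56 mm high
- clamp (a joint): sliding end clamp of the tray, black with a grey upright tab; 0 to 0.075 m, grows as the clamp moves along the tray's +y, away from the row. Its pressing face stands (130 mm + joint value) from the fixed end wall's inner face; it is 50 mm high. It slides stiffly (2.5 N) and stays where it is left; taken by its tab and moved against the row it pushes the modules along
- clamp_tab (a point): centre of the top of the clamp's tab, 89 mm above the table; the tab is 16 mm along the tray's x, 24 mm along its y, reaches 60 mm down and stands 25 mm behind the pressing face
- rack: fixed steel rack; origin on the table under the front face of its cross rail (24 mm tall, top at 150 mm, open beneath). Base plate x -55 to 70, y -155 to 155, 8 mm high. Four round pegs, 9 mm thick, 65 mm long, at y = -117, -39, 39, 117 mm, point to its -x and 40 degrees up: each axis leaves the rail front (x = 0) 138 mm above the table; tip at x = -50 mm, 180 mm above it
- m1: white plastic module, 55 mm high, 54 mm (x) by 30 mm (y), origin at the centre of its underside, z up; stands in the tray with its axes along the tray's; number 1 from the fixed end wall at the start
- m2: white plastic module, 65 mm high, 54 mm (x) by 30 mm (y), origin at the centre of its underside, z up; stands in the tray with its axes along the tray's; number 2 from the fixed end wall at the start
- spare: white plastic module, 75 mm high, 54 mm (x) by 30 mm (y), origin at the centre of its underside, z up; the spare one, standing loose on the table; weighs about 0.2 kg; it fits either way round
- m3: white plastic module, 85 mm high, 54 mm (x) by 30 mm (y), origin at the centre of its underside, z up; stands in the tray with its axes along the tray's; number 3 from the fixed end wall at the start
- m4: white plastic module, 95 mm high, 54 mm (x) by 30 mm (y), origin at the centre of its underside, z up; stands in the tray with its axes along the tray's; number 4 from the fixed end wall at the start
- bracket1: bare steel bracket shaped as an upside-down T (may be absent), about 0.25 kg, most of it in the foot: foot plate 60 (x) x 56 (y) x 10 mm, upright plate 6 mm thick (x), 46 mm wide (y), its top 120 mm above the foot's underside. Origin at the centre of the underside. A 26 x 26 mm window in the plate, centred 75 mm above the origin; solid above it from 88 to 120 mm. Same both ways round; all alike
- bracket1_hole (a point): centre of bracket1's window, 75 mm above its origin; the window goes through along the bracket's x
- bracket2: bare steel bracket shaped as an upside-down T (may be absent), about 0.25 kg, most of it in the foot: foot plate 60 (x) x 56 (y) x 10 mm, upright plate 6 mm thick (x), 46 mm wide (y), its top 120 mm above the foot's underside. Origin at the centre of the underside. A 26 x 26 mm window in the plate, centred 75 mm above the origin; solid above it from 88 to 120 mm. Same both ways round; all alike
- bracket2_hole (a point): centre of bracket2's window, 75 mm above its origin; the window goes through along the bracket's x
- bracket3: bare steel bracket shaped as an upside-down T (may be absent), about 0.25 kg, most of it in the foot: foot plate 60 (x) x 56 (y) x 10 mm, upright plate 6 mm thick (x), 46 mm wide (y), its top 120 mm above the foot's underside. Origin at the centre of the underside. A 26 x 26 mm window in the plate, centred 75 mm above the origin; solid above it from 88 to 120 mm. Same both ways round; all alike
- bracket3_hole (a point): centre of bracket3's window, 75 mm above its origin; the window goes through along the bracket's x
- bracket4: bare steel bracket shaped as an upside-down T (may be absent), about 0.25 kg, most of it in the foot: foot plate 60 (x) x 56 (y) x 10 mm, upright plate 6 mm thick (x), 46 mm wide (y), its top 120 mm above the foot's underside. Origin at the centre of the underside. A 26 x 26 mm window in the plate, centred 75 mm above the origin; solid above it from 88 to 120 mm. Same both ways round; all alike
- bracket4_hole (a point): centre of bracket4's window, 75 mm above its origin; the window goes through along the bracket's x
- tape: a black roll of tape, not part of the job
- driver: a screwdriver, not part of the job
- screwbin: a small open bin, not part of the job
- psu: a grey metal power unit, not part of the job
- carton: a small carton, not part of the job
- mug: a white mug, not part of the job
Things that resemble listed ones, but are neither listed nor needed, are in the scene too. What is shaped like the spare but blue or pink is not meant.

How it is judged:
By the outcome, as a careful person would: the job done as asked, in the order asked, and still so for the second after the job is handed in, with the robot touching nothing.
Of bracket1, bracket2, bracket3, bracket4 only 2 to 4 are there at a start; the rules pass over those that are not, and their reading is None.
At some moment in a run one of bracket1, bracket2, bracket3, bracket4 may be knocked a few centimetres aside while the robot is not near it.
It also fails if it takes over 210 s, if anything falls off the work surface, if the arm or the gripper's body presses on something with over 40 N, if the wrist force passes 120 N, or if a joint passes its speed limit or range.

## Working session

There is one attempt and no reset: what is moved stays moved. The work goes in short steps, Python scripts to look and compute and a shell command to move; the robot and the scene stay as the last step left them, time stands still between calls to the robot, and variables do not carry over. Pictures are saved under pics/ and viewed, about 12 in all and at most 16, crops included, and the job is handed in when it is done.

```bash
ls; mkdir -p pics
python3 - <<'E'
from station import telemetry, viewer
import cv2,numpy as np
s=telemetry.get_state();print({k:np.round(v,3).tolist() for k,v in s.items()})
for n in("scene","top"):
    f=viewer.grab_frame(n);np.savez('pics/%s0.npz'%n,**f)
    cv2.imwrite('pics/%s0.png'%n,cv2.resize(f['color'][:,:,::-1],(800,600),interpolation=cv2.INTER_CUBIC))
    print(n,f['fx'],f['cx'],f['cy'],np.round(f['view'],3).tolist())
E
```

```text
pics
{'time_s': 0.0, 'joint_pos': [1.263, 0.32, 1.566, 0.0, 1.257, -0.02], 'qd': [0.001, 0.001, 0.0, 0.001, -0.001, 0.001], 'effort': [0.0, -41.553, -23.416, 0.0, 0.008, 0.0], 'ee_pos': [0.163, 0.551, 0.241], 'orientation': [[0.284, 0.959, -0.001], [0.959, -0.284, -0.002], [-0.002, -0.0, -1.0]], 'force': [-0.13, 0.045, -0.433], 'moment': [0.01, -0.018, 0.047], 'width': 0.085}
scene 393.5128847028983 255.82571340431875 192.5422451071671 [[0.236, 0.972, -0.021, -0.123], [0.521, -0.145, -0.841, -0.183], [-0.821, 0.187, -0.54, 1.574], [0.0, 0.0, 0.0, 1.0]]
top 376.4691241991126 256.3142676567666 188.70647027108626 [[0.02, -1.0, -0.024, 0.002], [-0.992, -0.017, -0.124, 0.484], [0.123, 0.026, -0.992, 1.071], [0.0, 0.0, 0.0, 1.0]]
```

View pics/scene0.png

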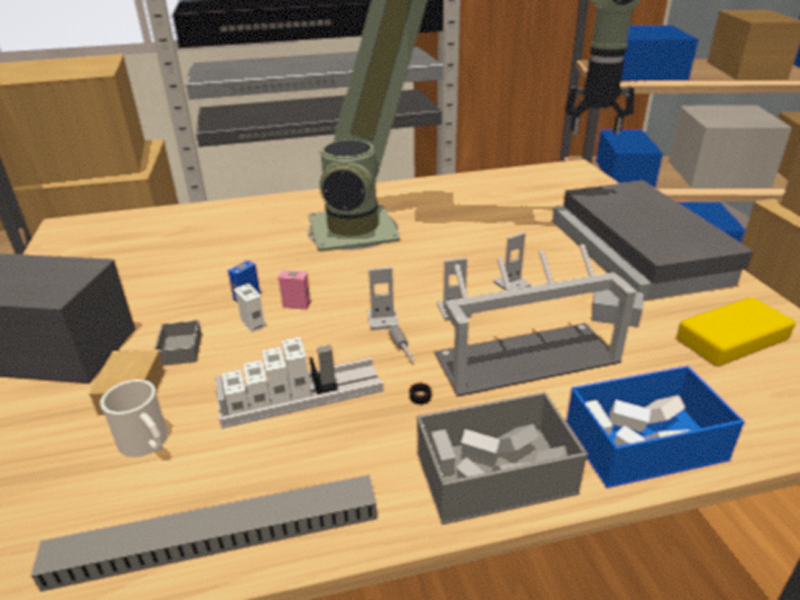

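View pics/top0.png

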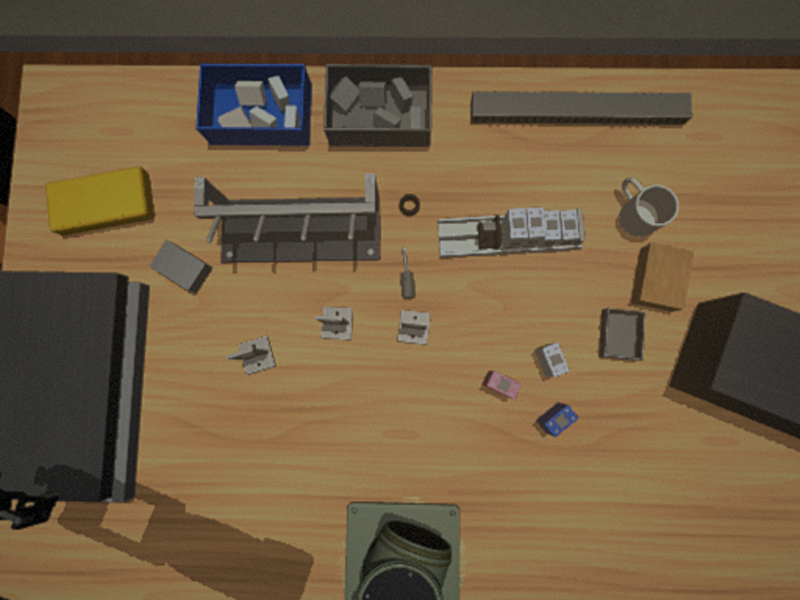

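```bash
cat > h.py <<'E'
import numpy as np,cv2
from station import telemetry, viewer
def grab(n):
    return viewer.grab_frame(n)
def cloud(f):
    z=np.asarray(f['range_z'],float);v,u=np.mgrid[:z.shape[0],:z.shape[1]]
    p=np.stack([(u-f['cx'])/f['fx']*z,(v-f['cy'])/f['fy']*z,z,np.ones_like(z)],-1)
    w=(p@np.linalg.inv(f['view']).T)[...,:3]; w[z<=0]=np.nan
    return w
def proj(f,P):
    c=f['view']@np.r_[P,1];return f['fx']*c[0]/c[2]+f['cx'],f['fy']*c[1]/c[2]+f['cy']
def rect(P): # minAreaRect of xy points in mm: centre, sizes, angle of long side
    (c,s,a)=cv2.minAreaRect((P[:,:2]*1000).astype(np.float32))
    if s[0]<s[1]: s=s[::-1];a+=90
    return np.round(c,1),np.round(s,1),round((a+90)%180-90,1)
E
python3 - <<'E'
from h import *
f=dict(np.load('pics/top0.npz'));W=cloud(f)
def roi(name,u0,u1,v0,v1,z0,z1):
    k=0.64;R=W[int(v0*k):int(v1*k),int(u0*k):int(u1*k)].reshape(-1,3)
    R=R[(R[:,2]>z0)&(R[:,2]<z1)]
    if len(R)<5: print(name,len(R));return
    print(name,len(R),rect(R),'zmed',np.round(np.median(R[:,2])*1000,1),'mean',np.round(R.mean(0)*1000,1))
roi('table',430,470,340,400,-.1,.1)
roi('spare',530,580,335,390,.065,.085)
roi('pink',475,530,360,405,.04,.1);roi('blue',530,590,395,445,.04,.1)
for n,(u0,u1,v0,v1) in dict(bA=(225,280,330,380),bB=(312,357,300,345),bC=(392,437,300,350)).items():
    roi(n+'up',u0,u1,v0,v1,.03,.13);roi(n+'foot',u0,u1,v0,v1,.006,.016);roi(n+'top',u0,u1,v0,v1,.105,.13)
roi('tray',430,590,205,265,.003,.03)
roi('traywall',430,590,205,265,.012,.03)
for a,b in((500,535),(520,548),(540,566),(556,590)): roi('m',a,b,200,250,.05,.11)
roi('mods',500,590,200,250,.048,.11)
roi('tab',470,505,205,255,.08,.1)
roi('clampbody',470,515,205,255,.03,.07)
roi('rail',190,385,170,225,.135,.165)
roi('base',210,385,215,270,.004,.014)
roi('pegs',200,370,212,245,.13,.2)
E
```

```text
table 973 (array([349.2, -81.5]), array([111.9,  71.5]), 0.9) zmed 0.1 mean [ 3.49e+02 -8.11e+01  1.00e-01]
spare 230 (array([ 370.4, -264.8]), array([53.5, 31. ]), 23.0) zmed 74.9 mean [ 370.1 -264.    74.7]
pink 243 (array([ 324.5, -173.8]), array([54.4, 30.1]), 64.8) zmed 74.9 mean [ 325.  -172.1   73.1]
blue 285 (array([ 264.7, -272.6]), array([54.1, 30.9]), -49.7) zmed 74.5 mean [ 265.6 -270.5   71.1]
bAup 111 (array([368.7, 282.5]), array([47.3,  6.7]), -72.0) zmed 102.1 mean [368.6 279.5  91.5]
bAfoot 298 (array([368.9, 283. ]), array([60.1, 57.2]), 18.5) zmed 10.1 mean [367.9 280.6  10.1]
bAtop 53 (array([368.7, 282.5]), array([47.3,  6.7]), -72.0) zmed 119.5 mean [368.6 281.8 118.5]
bBup 82 (array([432.3, 132.6]), array([46.2,  6.3]), 88.7) zmed 114.1 mean [431.3 131.   97.4]
bBfoot 306 (array([432.9, 138.5]), array([69.2, 59.7]), -89.9) zmed 10.3 mean [431.  131.5  10.3]
bBtop 47 (array([432.3, 132.7]), array([46.1,  6. ]), 89.9) zmed 119.4 mean [432.2 133.1 118.5]
bCup 77 (array([427.3, -14. ]), array([45.7,  6.2]), 83.6) zmed 117.3 mean [426.  -14.3  98.4]
bCfoot 290 (arr
[... 680 characters left out ...]
m 364 (array([ 618.9, -295.3]), array([62.3, 58.2]), 0.6) zmed 60.7 mean [ 616.4 -295.5   61.5]
mods 1064 (array([ 614.7, -246. ]), array([154.8,  62.4]), -86.6) zmed 72.7 mean [ 610.3 -244.1   77.5]
tab 53 (array([ 604.6, -146.3]), array([22.6, 14.4]), -88.4) zmed 89.0 mean [ 604.5 -146.    88.9]
clampbody 151 (array([ 602.3, -161.1]), array([59.2, 53. ]), 16.5) zmed 53.6 mean [ 602.3 -166.7   51. ]
rail 1247 (array([628.6, 210.4]), array([309.2,  90.8]), -88.1) zmed 149.7 mean [619.4 212.9 149. ]
base 2667 (array([586.8, 219.1]), array([335.5, 103.8]), -87.9) zmed 8.2 mean [592.7 209.6   8.2]
pegs 638 (array([581. , 213.2]), array([291.8,  60. ]), -89.2) zmed 149.8 mean [596.1 220.2 153.2]
```

```bash
cat >> h.py <<'E'
def go(x,y,z,yaw,s=None):
    """shift in tool axes (cm) to reach world x,y,z (m), then turn (rad, tool axes) to jaws at yaw deg, tool down"""
    s=s or telemetry.get_state();R=np.array(s['orientation']);p=np.array(s['ee_pos'])
    best=None
    for k in(0,180):
        a=np.radians(yaw+k);c,t=np.cos(a),np.sin(a)
        T=np.array([[c,t,0],[t,-c,0],[0,0,-1]])
        r=cv2.Rodrigues(R.T@T)[0].ravel()
        if best is None or np.linalg.norm(r)<np.linalg.norm(best): best=r
    print('shift cm',np.round(R.T@(np.array([x,y,z])-p)*100,2),'turn',np.round(best,3),'| pos',np.round(p,4),'F',np.round(s['force'],1),'w',round(s['width']*1000,1),'t',round(s['time_s'],2))
E
python3 - <<'E'
from h import *
f=dict(np.load('pics/top0.npz'));W=cloud(f)
P=W.reshape(-1,3)
b=P[(P[:,0]>.5)&(P[:,0]<.8)&(P[:,1]>.03)&(P[:,1]<.40)]
r=b[(b[:,2]>.147)&(b[:,2]<.153)]
# front edge per y bin
ys=np.arange(.08,.35,.01);fe=[(np.percentile(r[np.abs(r[:,1]-y)<.005,0],3),y) for y in ys if (np.abs(r[:,1]-y)<.005).sum()>3]
fe=np.array(fe);k=np.polyfit(fe[:,1],fe[:,0],1);print('front',k,np.degrees(np.arctan(-k[0])),np.round(fe[:,0]*1000,0))
print('rail rect',rect(r), 'y range',np.percentile(r[:,1],[.5,99.5]))
p=b[(b[:,2]>.157)&(b[:,2]<.2)];
z=np.float32(p[:,:2]*1000);_,l,c=cv2.kmeans(z,4,None,(3,100,.1),10,cv2.KMEANS_PP_CENTERS)
for i in range(4):
    q=p[l.ravel()==i];print(len(q),np.round(q.mean(0)*1000,1),'zmax',q[:,2].max(),np.round(q[q[:,2].argmax()],3))
go(.6046,-.1463,.300,4)
E
```

```text
front [-0.04212206  0.61264156] 2.4119903020665445 [611. 598. 606. 610. 610. 609. 611. 609. 608. 600. 608. 607. 608. 607.
 607. 606. 586. 590. 605. 604. 604. 604. 603. 604. 593. 592. 603.]
rail rect (array([629.8, 211.2]), array([307.8,  88.4]), -88.1) y range [0.0575645  0.36536507]
43 [568.3 246.9 172.9] zmax 0.18587646249090595 [0.555 0.245 0.186]
40 [573.   91.6 173.8] zmax 0.18588101332277063 [0.558 0.091 0.186]
47 [566.4 324.7 172. ] zmax 0.1850094285186209 [0.552 0.328 0.185]
42 [571.9 169.1 172.2] zmax 0.18672961828796664 [0.556 0.168 0.187]
shift cm [-54.33  62.13  -5.76] turn [1.000e-03 1.000e-03 1.213e+00] | pos [0.1631 0.5509 0.2416] F [ 0.3 -0.3 -0.4] w 85.3 t 0.1
```

```bash
python3 -m creep '[[[0,0,-3,0,0,0,8.5],[-3.6,4.1,-3,0,0,0,8.5],[-3.6,4.1,0,0,0,0,8.5],[-3.6,4.1,0,0,0,0,8.5],[-3.6,4.1,0,0,0,0,8.5],[-3.6,4.1,0,0,0,0,8.5],[-3.6,4.1,0,0,0,0,8.5],[-3.6,4.1,0,0,0,0,8.5]]]' 40
python3 -m creep '[[[-3.6,4.2,0,0,0,0,8.5],[-3.6,4.2,0,0,0,0,8.5],[-3.6,4.2,0,0,0,0,8.5],[-3.6,4.2,0,0,0,0,8.5],[-3.6,4.2,0,0,0,0,8.5],[-3.6,4.2,0,0,0,0,8.5],[-3.6,4.2,0,0,0,0,8.5],[-3.6,4.2,0,0,0,0,8.5]]]'
python3 -m creep '[[[0,0,0,0,0,0.17,6],[0,0,0,0,0,0.17,6],[0,0,0,0,0,0.17,6],[0,0,0,0,0,0.17,6],[0,0,0,0,0,0.17,6],[0,0,0,0,0,0.17,6],[0,0,0,0,0,0.17,6],[0,0,0,0,0,0.02,6]]]'
python3 -c "
from h import *
go(.6046,-.1463,.2,4)"
```

```text
time_s: 1.1
ee_pos: [0.3673, 0.2266, 0.3021]
orientation: [[0.284, 0.959, -0.0], [0.959, -0.284, 0.0], [0.0, -0.0, -1.0]]
force: [1.7, 0.7, 0.6]
width: 0.0848
time_s: 2.1
ee_pos: [0.608, -0.1449, 0.3018]
orientation: [[0.284, 0.959, -0.001], [0.959, -0.284, 0.001], [0.0, -0.001, -1.0]]
force: [0.6, 0.3, 0.5]
width: 0.0848
time_s: 3.1
ee_pos: [0.6071, -0.1432, 0.3018]
orientation: [[0.997, 0.074, -0.001], [0.074, -0.997, 0.0], [-0.001, -0.0, -1.0]]
force: [0.7, -0.2, -0.3]
width: 0.0601
shift cm [-0.27  0.29 10.18] turn [-0.     0.001  0.004] | pos [ 0.6071 -0.1432  0.3018] F [ 0.7 -0.2 -0.3] w 60.1 t 3.1
```

```bash
python3 -m creep '[[[-0.27,0.29,3,0,0,0,6],[0,0,4,0,0,0,5],[0,0,4,0,0,0,5],[0,0,4,0,0,0,5],[0,0,4,0,0,0,5],[0,0,2.5,0,0,0,5],[0,0,1.2,0,0,0,5],[0,0,0,0,0,0,5]]]' 40
python3 -m creep '[[[0,0,0,0,0,0,1.2],[0,0,0,0,0,0,1.2],[0,0,0,0,0,0,1.2],[0,0,0,0,0,0,1.2],[0,0,0,0,0,0,1.2],[0,0,0,0,0,0,1.2]]]' 40
```

```text
time_s: 4.1
ee_pos: [0.6046, -0.1463, 0.0748]
orientation: [[0.997, 0.074, -0.001], [0.074, -0.997, 0.0], [-0.001, -0.0, -1.0]]
force: [-0.5, 0.1, -0.3]
width: 0.0504
time_s: 4.85
ee_pos: [0.6047, -0.1466, 0.0768]
orientation: [[0.997, 0.074, 0.001], [0.074, -0.997, -0.001], [0.001, 0.001, -1.0]]
force: [-3.3, -0.3, 6.3]
width: 0.0151
```

Run:
```python
from h import *
f=grab('top');cv2.imwrite('pics/t1.png',cv2.resize(f['color'][115:185,265:395,::-1],None,fx=6,fy=6,interpolation=cv2.INTER_CUBIC))
go(.6046,-.1463,.074,4)
```

```text
shift cm [-0.   -0.03  0.28] turn [ 0.001 -0.     0.004] | pos [ 0.6047 -0.1466  0.0768] F [-2.5 -0.3  6.1] w 15.1 t 4.9
```

```bash
python3 -m creep '[[[0,-0.7,-0.1,0,0,0,1.2],[0,-0.7,0,0,0,0,1.2],[0,-0.7,0,0,0,0,1.2],[0,-0.7,0,0,0,0,1.2],[0,-0.7,0,0,0,0,1.2],[0,-0.7,0,0,0,0,1.2],[0,-0.7,0,0,0,0,1.2],[0,-0.7,0,0,0,0,1.2]]]' 40
python3 -m creep '[[[0,0,0,0,0,0,5],[0,0,0,0,0,0,5],[0,0,0,0,0,0,5],[0,0,-4,0,0,0,8],[0,0,-5,0,0,0,8],[0,0,-5,0,0,0,8],[0,0,-5,0,0,0,8],[0,0,0,0,0,0,8]]]' 40
python3 - <<'E'
from h import *
f=grab('wrist');cv2.imwrite('pics/w1.png',cv2.resize(f['color'][:,:,::-1],(768,576)));np.savez('pics/w1.npz',**f)
W=cloud(f);P=W.reshape(-1,3);P=P[(P[:,1]>-.34)&(P[:,1]<-.05)&(P[:,0]>.55)&(P[:,0]<.68)]
T=np.array([.6087,-.1941]);a=np.radians(4)
L=np.c_[((P[:,:2]-T)@np.array([[np.cos(a),-np.sin(a)],[np.sin(a),np.cos(a)]])),P[:,2]]*1000
for n,z0,z1 in(('m1',57,64),('m2',68,75),('m3',88,94),('m4',98,105),('tab',85,90),('walls',18,22.5)):
    q=L[(L[:,2]>z0)&(L[:,2]<z1)]
    if len(q)>20: print(n,len(q),rect(q/1000),np.percentile(q,[1,99],axis=0).round(0).tolist())
go(.6,-.2,.25,4)
E
```

```text
time_s: 5.9
ee_pos: [0.6003, -0.0899, 0.0767]
orientation: [[0.997, 0.073, -0.001], [0.073, -0.997, -0.0], [-0.001, 0.0, -1.0]]
force: [-5.3, -3.7, 5.4]
width: 0.0152
time_s: 6.9
ee_pos: [0.603, -0.0909, 0.2712]
orientation: [[0.997, 0.073, 0.01], [0.073, -0.997, -0.001], [0.01, 0.002, -1.0]]
force: [0.1, -0.2, -0.3]
width: 0.0798
m1 668 (array([ 0.2, -4.1]), array([241.7,  54.4]), 89.9) [[-25.0, -119.0, 57.0], [27.0, 116.0, 64.0]]
m2 497 (array([-1. , 16.4]), array([200.9,  53.6]), -89.9) [[-27.0, -83.0, 68.0], [26.0, 117.0, 75.0]]
m3 951 (array([-1.3, 32.7]), array([167.4,  53.7]), -87.7) [[-25.0, -50.0, 88.0], [28.0, 115.0, 93.0]]
m4 894 (array([-0.9, -1.8]), array([53. , 30.8]), -0.1) [[-27.0, -16.0, 99.0], [25.0, 13.0, 103.0]]
tab 417 (array([ 0. , 32.9]), array([167.1,  53.7]), -88.7) [[-25.0, -50.0, 85.0], [28.0, 116.0, 90.0]]
walls 1363 (array([ 0.4, -0.4]), array([268.7,  72.1]), -89.7) [[-36.0, -130.0, 18.0], [37.0, 131.0, 22.0]]
shift cm [-0.96 10.89  1.83] turn [ 0.001 -0.005  0.003] | pos [ 0.6016 -0.0907  0.2682] F [ 0.   0.2 -0.7] w 79.5 t 6.95
```

```bash
python3 -c "
from h import *
go(.6099,-.2111,.067,4)"
python3 -m creep '[[[0.1,4,0,0,-0.005,0,7.5],[0,4,0,0,0,0,7.5],[0,4,0,0,0,0.003,7.5],[0,0,4,0,0,0,7.5],[0,0,4,0,0,0,7.5],[0,0,4,0,0,0,7.5],[0,0,0,0,0,0,7.5]]]' 40
python3 -c "
from h import *
go(.6099,-.2111,.067,4)"
```

```text
shift cm [-0.14 12.06 20.13] turn [ 0.001 -0.005  0.003] | pos [ 0.6016 -0.0907  0.2682] F [ 0.   0.2 -0.7] w 79.5 t 6.95
time_s: 7.82
ee_pos: [0.6069, -0.2091, 0.1412]
orientation: [[0.997, 0.07, -0.015], [0.07, -0.998, 0.004], [-0.015, -0.005, -1.0]]
force: [-0.6, 1.1, 0.9]
width: 0.0749
shift cm [0.39 0.25 7.42] turn [-0.005  0.015 -0.   ] | pos [ 0.6069 -0.2091  0.1412] F [-0.6  1.1  0.9] w 74.9 t 7.83
```

```bash
python3 -m creep '[[[0.2,0.2,2.5,0,0.005,0,7.5],[0.1,0,2.5,0,0,0,7.5],[0,0,2.4,0,0,0,7.5],[0,0,0,0,0,0,7.5]]]' 40
python3 -c "
from h import *
go(.6099,-.2111,.067,4)"
```

```text
time_s: 8.32
ee_pos: [0.6124, -0.2117, 0.0716]
orientation: [[0.998, 0.07, -0.002], [0.07, -0.998, 0.001], [-0.002, -0.001, -1.0]]
force: [0.5, -0.3, 0.4]
width: 0.0749
shift cm [-0.24 -0.07  0.46] turn [-0.001  0.002  0.   ] | pos [ 0.6124 -0.2117  0.0716] F [ 0.5 -0.3  0.4] w 74.9 t 8.32
```

Close, then slide m3+m4 along +y (tool −y) by 42 mm.

```bash
python3 -m creep '[[[-0.2,0,0.3,0,0,0,7.5],[0,0,0,0,0,0,5],[0,0,0,0,0,0,5],[0,0,0,0,0,0,5],[0,0,0,0,0,0,5],[0,0,0,0,0,0,5],[0,0,0,0,0,0,5],[0,0,0,0,0,0,5]]]' 30
python3 -m creep '[[[0,-0.6,0,0,0,0,5],[0,-0.6,0,0,0,0,5],[0,-0.6,0,0,0,0,5],[0,-0.6,0,0,0,0,5],[0,-0.6,0,0,0,0,5],[0,-0.6,0,0,0,0,5],[0,-0.6,0,0,0,0,5],[0,0,0,0,0,0,5]]]' 30
python3 -m creep '[[[0,0,0,0,0,0,7.5],[0,0,0,0,0,0,7.5],[0,0,0,0,0,0,7.5],[0,0,-3,0,0,0,7.5],[0,0,-5,0,0,0,7.5],[0,0,-5,0,0,0,7.5],[0,0,-5,0,0,0,7.5],[0,0,0,0,0,0,7.5]]]' 30
cat > tray.py <<'E'
from h import *
import sys
f=grab('wrist');n=sys.argv[1];cv2.imwrite('pics/%s.png'%n,cv2.resize(f['color'][:,:,::-1],(768,576)))
P=cloud(f).reshape(-1,3);P=P[(P[:,1]>-.34)&(P[:,1]<-.05)&(P[:,0]>.55)&(P[:,0]<.68)]
T=np.array([.6087,-.1941]);a=np.radians(4)
L=np.c_[((P[:,:2]-T)@np.array([[np.cos(a),-np.sin(a)],[np.sin(a),np.cos(a)]])),P[:,2]]*1000
for n,z0,z1 in(('m1',57,64),('m2',68,75),('sp',78,84),('tab',86.5,89.2),('m3',89.7,94),('m4',98,105)):
    q=L[(L[:,2]>z0)&(L[:,2]<z1)]
    h,e=np.histogram(q[:,1],np.arange(-125,125,2));on=h>6   # runs along tray y
    r=np.flatnonzero(np.diff(np.r_[0,on,0]));print(n,len(q),[(int(e[i]),int(e[j]),int(np.median(q[(q[:,1]>e[i])&(q[:,1]<e[j]),0]))) for i,j in zip(r[::2],r[1::2]) if j-i>4])
E
python3 tray.py w2
```

```text
time_s: 9.32
ee_pos: [0.6112, -0.2123, 0.0706]
orientation: [[0.998, 0.07, 0.001], [0.07, -0.998, -0.001], [0.001, 0.001, -1.0]]
force: [-2.1, -0.6, 5.5]
width: 0.0541
time_s: 10.32
ee_pos: [0.6096, -0.1703, 0.0708]
orientation: [[0.998, 0.07, 0.004], [0.07, -0.998, -0.001], [0.004, 0.002, -1.0]]
force: [0.5, -1.7, 6.9]
width: 0.0536
time_s: 11.32
ee_pos: [0.6099, -0.1707, 0.2542]
orientation: [[0.998, 0.07, 0.009], [0.07, -0.998, -0.002], [0.009, 0.003, -1.0]]
force: [-0.5, -0.2, -0.3]
width: 0.0749
m1 942 [(-119, -89, 1)]
m2 913 [(-83, -53, 0)]
sp 32 []
tab 312 [(93, 117, 0)]
m3 1047 [(-13, 17, 4)]
m4 1328 [(17, 49, 3)]
```

```bash
python3 -m creep '[[[-3,1.2,0,0,0,0,7.5],[-4,1.3,0,0,0,0,7.5],[-4.2,1.3,0,0,0,0,7.5],[-4.2,1.3,0,0,0,0,7.5],[-4.2,1.3,0,0,0,0,7.5],[-3,1,0,0,0,0,7.5],[-1.3,0.5,0,0,0,0,7.5],[0,0,0,0,0,0,7.5]]]' 40
python3 -m creep '[[[0,0,3,0,0,-0.16,7.5],[0,0,3,0,0,-0.16,7.5],[0,0,0,0,0,0,7.5],[0,0,0,0,0,0,7.5]]]' 40
python3 -c "
from h import *
f=grab('wrist');P=cloud(f).reshape(-1,3);P=P[(P[:,2]>.07)&(P[:,2]<.08)&(np.hypot(P[:,0]-.37,P[:,1]+.265)<.05)]
print(len(P),rect(P))
go(.3704,-.2648,.05,23)"
```

```text
time_s: 12.38
ee_pos: [0.3748, -0.2657, 0.2486]
orientation: [[0.998, 0.069, -0.001], [0.069, -0.998, 0.001], [-0.001, -0.001, -1.0]]
force: [1.0, -0.7, 0.5]
width: 0.0751
time_s: 12.88
ee_pos: [0.3763, -0.2659, 0.1899]
orientation: [[0.925, 0.379, 0.001], [0.379, -0.925, -0.001], [0.001, 0.001, -1.0]]
force: [-0.2, 0.1, 0.0]
width: 0.0752
1725 (array([ 369.5, -265.2]), array([53.8, 29.9]), 22.1)
shift cm [-0.52 -0.36 14.03] turn [ 0.002 -0.001 -0.013] | pos [ 0.3763 -0.2661  0.1903] F [-0.1  0.1 -1.5] w 74.9 t 12.93
```

```bash
python3 -m creep '[[[-0.5,-0.3,3,0,0,0,7.5],[-0.1,0,4,0,0,0,7.5],[0,0,4,0,0,0,7.5],[0,0,2.8,0,0,0,7.5],[0,0,0,0,0,0,7.5]]]' 40
python3 -c "
from h import *
go(.3695,-.2652,.05,22.3)"
```

```text
time_s: 13.55
ee_pos: [0.3683, -0.2649, 0.0507]
orientation: [[0.925, 0.379, -0.002], [0.379, -0.925, 0.001], [-0.001, -0.002, -1.0]]
force: [0.6, 0.6, 0.7]
width: 0.0748
shift cm [0.1  0.07 0.07] turn [-0.002  0.001 -0.   ] | pos [ 0.3683 -0.2649  0.0507] F [0.6 0.6 0.7] w 74.8 t 13.55
```

```bash
python3 -m creep '[[[0.1,0,0,0,0,0,5],[0,0,0,0,0,0,4.5],[0,0,0,0,0,0,4.5],[0,0,0,0,0,0,4.5],[0,0,0,0,0,0,4.5],[0,0,-2,0,0,0,4.5],[0,0,-5,0,0,0,4.5],[0,0,-5,0,0,0,4.5]]]' 40
python3 -m creep '[[[0,0,-2,0,0,0.16,4.5],[0,0,0,0,0,0.16,4.5],[0,0,0,0,0,0,4.5],[0,0,0,0,0,0,4.5]]]' 40
python3 -c "
from h import *
go(.6110,-.2270,.2,4)"
```

```text
time_s: 14.55
ee_pos: [0.3689, -0.2645, 0.1728]
orientation: [[0.925, 0.38, -0.0], [0.38, -0.925, 0.0], [-0.0, -0.0, -1.0]]
force: [0.9, 0.1, -1.8]
width: 0.0535
time_s: 15.05
ee_pos: [0.369, -0.2646, 0.191]
orientation: [[0.997, 0.072, -0.001], [0.072, -0.997, 0.001], [-0.0, -0.001, -1.0]]
force: [-0.0, 0.4, -1.7]
width: 0.0535
shift cm [24.41 -2.   -0.91] turn [-0.001  0.     0.002] | pos [ 0.369  -0.2646  0.191 ] F [-0.   0.4 -1.7] w 53.5 t 15.05
```

```bash
python3 -m creep '[[[2.5,-0.2,0,0,0,0,4.5],[4,-0.4,0,0,0,0,4.5],[4,-0.4,0,0,0,0,4.5],[4,-0.4,0,0,0,0,4.5],[4,-0.3,0,0,0,0,4.5],[3.5,-0.3,0,0,0,0,4.5],[2.2,0,0,0,0,0,4.5],[0,0,0,0,0,0,4.5]]]'
python3 -m creep '[[[0,0,0,0,0,0,4.5],[0,0,0,0,0,0,4.5]]]'
python3 -c "
from h import *
go(.6110,-.2270,.057,4)"; python3 tray.py w3
```

```text
time_s: 16.05
ee_pos: [0.6102, -0.2275, 0.1899]
orientation: [[0.997, 0.072, -0.001], [0.072, -0.997, 0.001], [-0.001, -0.001, -1.0]]
force: [-0.2, 0.5, -1.7]
width: 0.0534
time_s: 16.3
ee_pos: [0.6084, -0.2281, 0.1913]
orientation: [[0.998, 0.07, -0.001], [0.07, -0.998, 0.0], [-0.001, -0.0, -1.0]]
force: [-1.1, 1.1, -2.3]
width: 0.0535
shift cm [ 0.28 -0.09 13.43] turn [-0.     0.001  0.   ] | pos [ 0.6084 -0.2281  0.1913] F [-1.1  1.1 -2.3] w 53.5 t 16.3
m1 168 []
m2 36 []
sp 35 []
tab 590 [(91, 117, 0)]
m3 1934 [(-13, 19, 3)]
m4 2558 [(17, 49, 3)]
```

View pics/w3.png

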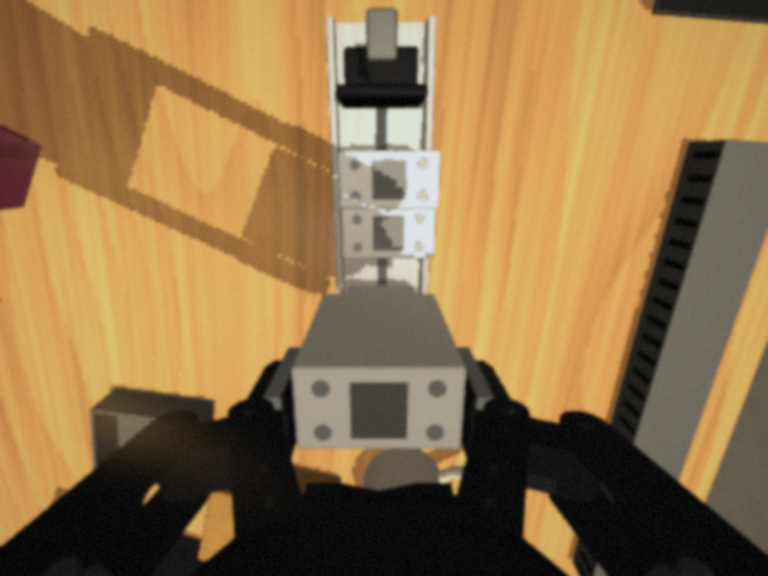

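```bash
python3 -m creep '[[[0.2,-0.1,2,0,0,0,4.5],[0,0,3,0,0,0,4.5],[0,0,2.5,0,0,0,4.5],[0,0,0,0,0,0,4.5],[0,0,0,0,0,0,4.5]]]'
python3 -c "
from h import *
go(.6110,-.2270,.057,4)"
```

```text
time_s: 16.98
ee_pos: [0.6117, -0.2272, 0.1176]
orientation: [[0.998, 0.07, 0.002], [0.07, -0.998, -0.001], [0.002, 0.001, -1.0]]
force: [0.7, -0.3, -2.0]
width: 0.0538
shift cm [-0.08 -0.03  6.06] turn [ 0.001 -0.002  0.   ] | pos [ 0.6117 -0.2272  0.1176] F [ 0.7 -0.3 -2. ] w 53.8 t 16.98
```

```bash
python3 -m creep '[[[0,0,1.2,0,0,0,4.5],[0,0,1.2,0,0,0,4.5],[0,0,1.2,0,0,0,4.5],[0,0,1.2,0,0,0,4.5],[0,0,0.8,0,0,0,4.5],[0,0,0,0,0,0,4.5],[0,0,0,0,0,0,4.5]]]'
python3 -c "
from h import *
go(.6110,-.2270,.056,4)"
```

```text
time_s: 17.85
ee_pos: [0.6114, -0.2269, 0.0603]
orientation: [[0.998, 0.07, 0.0], [0.07, -0.998, -0.0], [0.0, 0.0, -1.0]]
force: [0.2, -0.3, -1.4]
width: 0.0533
shift cm [-0.04  0.01  0.43] turn [ 0. -0.  0.] | pos [ 0.6114 -0.2269  0.0603] F [ 0.2 -0.3 -1.4] w 53.3 t 17.85
```

```bash
python3 -m creep '[[[0,0,0.15,0,0,0,4.5],[0,0,0.1,0,0,0,4.5],[0,0,0,0,0,0,4.5]]]'
python3 -m creep '[[[0,0,0.1,0,0,0,4.5],[0,0,0,0,0,0,4.5]]]'
```

```text
time_s: 18.23
ee_pos: [0.6115, -0.2269, 0.059]
orientation: [[0.998, 0.07, 0.001], [0.07, -0.998, -0.0], [0.001, 0.0, -1.0]]
force: [-1.3, 1.2, 5.3]
width: 0.0534
time_s: 18.48
ee_pos: [0.6115, -0.2268, 0.059]
orientation: [[0.998, 0.07, 0.001], [0.07, -0.998, -0.0], [0.001, 0.001, -1.0]]
force: [-2.8, 1.2, 9.8]
width: 0.0535
```

Contact with the floor. Release, go up, and look.

```bash
python3 -m creep '[[[0,0,-0.1,0,0,0,7.2],[0,0,0,0,0,0,7.2],[0,0,0,0,0,0,7.2],[0,0,-3,0,0,0,7.2],[0,0,-5,0,0,0,7.2],[0,0,-5,0,0,0,7.2],[0,0,-5,0,0,0,7.2],[0,-4,0,0,0,0,7.2]]]'
python3 -m creep '[[[0,-4,0,0,0,0,6],[0,-4,0,0,0,0,5],[0,0,0,0,0,0,5],[0,0,0,0,0,0,5]]]'
python3 tray.py w4; python3 -c "
from h import *
a=np.radians(4);y=.104;go(.6087-np.sin(a)*y,-.1941+np.cos(a)*y,.076,4)"
```

```text
time_s: 19.48
ee_pos: [0.6107, -0.1892, 0.2425]
orientation: [[0.998, 0.067, 0.01], [0.067, -0.998, -0.004], [0.009, 0.004, -1.0]]
force: [0.5, 1.4, -0.5]
width: 0.0723
time_s: 19.98
ee_pos: [0.603, -0.1074, 0.2376]
orientation: [[0.998, 0.07, -0.0], [0.07, -0.998, -0.0], [-0.0, 0.0, -1.0]]
force: [-0.1, -0.6, 0.2]
width: 0.0499
m1 774 [(-119, -91, 1)]
m2 840 [(-83, -53, 0)]
sp 1005 [(-49, -17, 1)]
tab 316 [(93, 117, 0)]
m3 876 [(-11, 13, 2)]
m4 1256 [(17, 49, 3)]
shift cm [-0.03 -1.77 16.16] turn [ 0.  0. -0.] | pos [ 0.603  -0.1079  0.2376] F [ 0.1  0.3 -0.1] w 49.7 t 20.02
```

```bash
python3 -m creep '[[[0,-1,3,0,0,0,5],[0,-0.8,4,0,0,0,5],[0,0,4,0,0,0,5],[0,0,4,0,0,0,5],[0,0,1.1,0,0,0,5],[0,0,0,0,0,0,5],[0,0,0,0,0,0,1.2],[0,0,0,0,0,0,1.2]]]' 60
python3 -m creep '[[[0,0,0,0,0,0,1.2],[0,0,0,0,0,0,1.2],[0,0,0,0,0,0,1.2],[0,0,0,0,0,0,1.2]]]' 60
python3 -m creep '[[[0,0.5,0,0,0,0,1.2],[0,0.7,0,0,0,0,1.2],[0,0.7,0,0,0,0,1.2],[0,0.7,0,0,0,0,1.2],[0,0.7,0,0,0,0,1.2],[0,0.6,0,0,0,0,1.2],[0,0.4,0,0,0,0,1.2],[0,0,0,0,0,0,1.2]]]' 60
```

```text
time_s: 21.02
ee_pos: [0.6002, -0.0895, 0.0784]
orientation: [[0.997, 0.071, -0.003], [0.071, -0.997, -0.001], [-0.003, 0.0, -1.0]]
force: [-3.6, 2.6, 24.7]
width: 0.0151
time_s: 21.52
ee_pos: [0.6003, -0.0896, 0.0786]
orientation: [[0.997, 0.071, -0.002], [0.071, -0.997, -0.001], [-0.002, 0.001, -1.0]]
force: [-5.9, -1.5, 6.2]
width: 0.0146
time_s: 22.52
ee_pos: [0.6035, -0.1313, 0.0786]
orientation: [[0.998, 0.071, -0.002], [0.071, -0.998, 0.001], [-0.001, -0.001, -1.0]]
force: [-5.0, 3.1, 6.9]
width: 0.0149
```

```bash
for i in 1; do python3 -m creep '[[[0,0.3,0,0,0,0,1.2],[0,0.25,0,0,0,0,1.2],[0,0,0,0,0,0,1.2]]]' 60; python3 -m creep '[[[0,0.15,0,0,0,0,1.2],[0,0,0,0,0,0,1.2]]]' 60; python3 -m creep '[[[0,0.1,0,0,0,0,1.2],[0,0,0,0,0,0,1.2]]]' 60; done
```

```text
time_s: 22.9
ee_pos: [0.6039, -0.1361, 0.0786]
orientation: [[0.998, 0.07, -0.002], [0.071, -0.998, 0.002], [-0.002, -0.002, -1.0]]
force: [-4.7, 4.5, 7.0]
width: 0.0146
time_s: 23.15
ee_pos: [0.604, -0.1375, 0.0786]
orientation: [[0.998, 0.07, -0.002], [0.07, -0.998, 0.002], [-0.001, -0.002, -1.0]]
force: [-5.0, 5.6, 6.2]
width: 0.0149
time_s: 23.4
ee_pos: [0.604, -0.1383, 0.0786]
orientation: [[0.998, 0.07, -0.002], [0.07, -0.998, 0.003], [-0.002, -0.003, -1.0]]
force: [-5.6, 6.6, 6.9]
width: 0.015
```

```bash
for i in 1; do python3 -m creep '[[[0,0.1,0,0,0,0,1.2],[0,0,0,0,0,0,1.2]]]'; python3 -m creep '[[[0,0.1,0,0,0,0,1.2],[0,0,0,0,0,0,1.2]]]' ; python3 -m creep '[[[0,0.1,0,0,0,0,1.2],[0,0,0,0,0,0,1.2]]]' ; python3 tray.py w5; done
```

```text
time_s: 23.65
ee_pos: [0.6041, -0.1391, 0.0786]
orientation: [[0.998, 0.07, -0.002], [0.07, -0.998, 0.003], [-0.002, -0.003, -1.0]]
force: [-5.4, 6.7, 6.8]
width: 0.015
time_s: 23.9
ee_pos: [0.6041, -0.14, 0.0786]
orientation: [[0.998, 0.07, -0.002], [0.07, -0.998, 0.003], [-0.002, -0.003, -1.0]]
force: [-4.9, 6.7, 6.3]
width: 0.0148
time_s: 24.15
ee_pos: [0.6042, -0.14, 0.0786]
orientation: [[0.998, 0.07, -0.002], [0.07, -0.998, 0.005], [-0.002, -0.005, -1.0]]
force: [-4.0, 9.3, 7.8]
width: 0.015
m1 111 []
m2 422 []
sp 581 []
tab 1323 [(43, 67, 0)]
m3 526 [(43, 57, 0)]
m4 1031 [(41, 67, -7)]
```

```bash
for i in 1; do python3 -m creep '[[[0,0.1,0,0,0,0,1.2],[0,0,0,0,0,0,1.2]]]'; python3 -m creep '[[[0,0.1,0,0,0,0,1.2],[0,0,0,0,0,0,1.2]]]' ; python3 -m creep '[[[0,0.1,0,0,0,0,1.2],[0,0,0,0,0,0,1.2]]]' ;  done
```

```text
time_s: 24.45
ee_pos: [0.6042, -0.1401, 0.0786]
orientation: [[0.998, 0.07, -0.002], [0.07, -0.998, 0.006], [-0.002, -0.006, -1.0]]
force: [-5.2, 13.4, 8.4]
width: 0.0147
time_s: 24.7
ee_pos: [0.6041, -0.1401, 0.0786]
orientation: [[0.998, 0.07, -0.003], [0.07, -0.998, 0.008], [-0.002, -0.008, -1.0]]
force: [-5.2, 16.0, 8.2]
width: 0.0148
time_s: 24.95
ee_pos: [0.6042, -0.1402, 0.0786]
orientation: [[0.998, 0.069, -0.003], [0.069, -0.998, 0.009], [-0.002, -0.01, -1.0]]
force: [-5.3, 18.4, 9.4]
width: 0.0147
```

```bash
python3 -m creep '[[[0,-0.15,0,0,0,0,1.2],[0,-0.12,0,0,0,0,1.2],[0,0,0,0,0,0,4.5],[0,0,0,0,0,0,4.5],[0,0,0,0,0,0,4.5],[0,0,-4,0,0,0,4.5],[0,0,-5,0,0,0,5],[0,0,-5,0,0,0,5]]]'
python3 -m creep '[[[0,0,-3,0,0,0,5],[0,0,0,0,0,0,5],[0,0,0,0,0,0,5]]]'
python3 tray.py w5b
python3 - <<'E'
from h import *
f=grab('top');np.savez('pics/top1.npz',**f);P=cloud(f).reshape(-1,3)
for n,x,y in(('A',.369,.2825),('B',.432,.133),('C',.427,-.014)):
    q=P[(np.hypot(P[:,0]-x,P[:,1]-y)<.07)&(P[:,2]>.11)&(P[:,2]<.125)];print(n,len(q),rect(q) if len(q)>4 else '')
E
```

```text
time_s: 25.95
ee_pos: [0.6053, -0.1437, 0.2181]
orientation: [[0.998, 0.069, -0.0], [0.069, -0.998, -0.0], [-0.0, 0.0, -1.0]]
force: [0.9, -0.3, -0.7]
width: 0.0501
time_s: 26.32
ee_pos: [0.6048, -0.1434, 0.2455]
orientation: [[0.998, 0.07, -0.002], [0.07, -0.998, 0.001], [-0.002, -0.001, -1.0]]
force: [0.2, 0.0, -0.2]
width: 0.0501
m1 698 [(-121, -95, 0), (27, 37, 5)]
m2 713 [(-91, -67, 0)]
sp 863 [(-61, -35, 1)]
tab 280 [(43, 67, 0)]
m3 881 [(-31, -5, 2)]
m4 1247 [(-1, 31, 3)]
A 47 (array([369. , 282.6]), array([45.9,  6.3]), -71.8)
B 45 (array([432.3, 131.6]), array([44.5,  5.9]), -90.0)
C 45 (array([427.4, -13.9]), array([45.7,  6.3]), 84.4)
```

View pics/w5b.png

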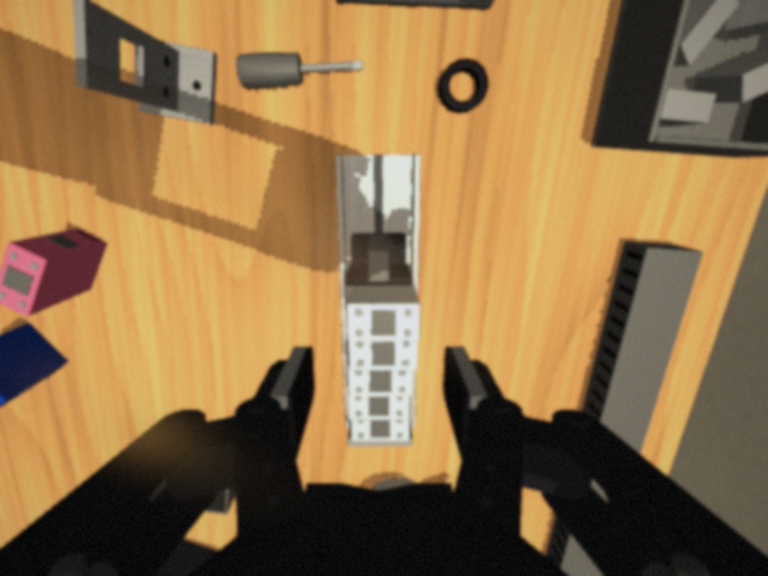

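```bash
python3 -c "
from h import *
go(.4274,-.0139,.2,84.2)"
python3 -m creep '[[[-1.4,-1.9,0,0,0,0,6.5],[-2.1,-2.9,0,0,0,0,6.5],[-2.1,-2.9,0,0,0,0,6.5],[-2.1,-2.9,0,0,0,0,6.5],[-1.2,-1.6,0,0,0,0,6.5],[0,0,0,0,0,0,6.5]]]'
python3 -m creep '[[[0,0,0,0,0,-0.175,6.5],[0,0,0,0,0,-0.175,6.5],[0,0,0,0,0,-0.175,6.5],[0,0,0,0,0,-0.175,6.5],[0,0,0,0,0,-0.175,6.5],[0,0,0,0,0,-0.175,6.5],[0,0,0,0,0,-0.175,6.5],[0,0,0,0,0,-0.175,6.5]]]'
python3 -c "
from h import *
f=grab('wrist');P=cloud(f).reshape(-1,3);P=P[(P[:,2]>.113)&(P[:,2]<.125)&(np.hypot(P[:,0]-.427,P[:,1]+.014)<.06)]
print(len(P),rect(P))
go(.4274,-.0139,.102,84.2)"
```

```text
shift cm [-16.76 -14.13   4.56] turn [-0.003  0.002 -1.4  ] | pos [ 0.6046 -0.1433  0.2449] F [ 0.4 -0.  -0.4] w 50.2 t 26.43
time_s: 27.18
ee_pos: [0.5076, -0.0274, 0.2465]
orientation: [[0.997, 0.071, -0.001], [0.071, -0.997, -0.0], [-0.001, 0.0, -1.0]]
force: [0.5, 0.2, -0.0]
width: 0.0655
time_s: 28.18
ee_pos: [0.5092, -0.029, 0.2464]
orientation: [[0.096, 0.995, 0.0], [0.995, -0.096, -0.001], [-0.001, 0.0, -1.0]]
force: [0.9, 0.1, 0.2]
width: 0.0651
353 (array([427.2, -13.9]), array([46. ,  5.3]), 84.4)
shift cm [ 0.75 -8.28 14.44] turn [0.    0.001 0.009] | pos [ 0.5092 -0.0289  0.2464] F [1.  0.7 0.1] w 64.9 t 28.23
```

```bash
python3 -m creep '[[[0.2,-2,0,0,0,0,6.5],[0.3,-3,0,0,0,0,6.5],[0.25,-2.5,0,0,0,0.009,6.5],[0,-0.7,2,0,0,0,6.5],[0,0,4,0,0,0,6.5],[0,0,3,0,0,0,6.5],[0,0,0,0,0,0,6.5],[0,0,0,0,0,0,6.5]]]'
python3 -c "
from h import *
go(.4273,-.0139,.102,84.4)"
```

```text
time_s: 29.22
ee_pos: [0.4286, -0.0125, 0.1577]
orientation: [[0.111, 0.994, 0.002], [0.994, -0.111, -0.0], [0.0, 0.002, -1.0]]
force: [-0.1, 0.2, 0.2]
width: 0.0647
shift cm [-0.16 -0.12  5.57] turn [ 0.002 -0.    -0.013] | pos [ 0.4286 -0.0125  0.1577] F [-0.1  0.2  0.2] w 64.7 t 29.23
```

```bash
python3 -m creep '[[[-0.15,-0.12,3,0,0,-0.01,6.5],[0,0,2.3,0,0,0,6.5],[0,0,0.2,0,0,0,6.5],[0,0,0,0,0,0,6.5],[0,0,0,0,0,0,4],[0,0,0,0,0,0,4],[0,0,0,0,0,0,4],[0,0,0,0,0,0,4]]]' 60
python3 -c "
from h import *
go(.4273,-.0139,.102,84.4)"
python3 -m creep '[[[0,0,0,0,0,0,4],[0,0,0,0,0,0,4],[0,0,0,0,0,0,4],[0,0,-3,0,0,0,4],[0,0,-5,0,0,0,4],[0,0,-4,0,0,0,4],[0,0,0,0,0,0,4],[0,0,0,0,0,0,4]]]' 60
```

```text
time_s: 30.22
ee_pos: [0.427, -0.0136, 0.1033]
orientation: [[0.1, 0.995, 0.003], [0.995, -0.1, -0.0], [-0.0, 0.003, -1.0]]
force: [-0.2, -1.6, 5.2]
width: 0.0445
shift cm [-0.02  0.04  0.13] turn [ 0.003  0.    -0.002] | pos [ 0.427  -0.0136  0.1033] F [-0.2 -1.6  5.2] w 44.5 t 30.23
time_s: 31.22
ee_pos: [0.425, -0.0134, 0.221]
orientation: [[0.1, 0.995, -0.002], [0.995, -0.1, 0.0], [0.0, -0.002, -1.0]]
force: [-0.6, -0.7, -2.0]
width: 0.0444
```

```bash
cat >> h.py <<'E'
def peg(yl,u,rel=.1033,dz=0,O=(.607,.2095),a=1.8):
    A=np.radians(a);u/=1000;yl/=1000
    x=O[0]+u*np.cos(A)-yl*np.sin(A);y=O[1]+u*np.sin(A)+yl*np.cos(A);z=.138-u*np.tan(np.radians(40))+rel-.075+dz/1000
    print(np.round([x,y,z],4),end=' ');go(x,y,z,90+a)
E
python3 -c "
from h import *
peg(-117,-80)"
```

```text
[0.5307 0.09   0.2334] shift cm [11.34  9.49 -1.25] turn [-0.002 -0.    -0.131] | pos [ 0.425  -0.0134  0.221 ] F [-0.6 -0.7 -2. ] w 44.4 t 31.23
```

```bash
python3 -m creep '[[[1.5,1.3,-0.6,0,0,0,4],[3,2.5,-0.6,0,0,0,4],[3,2.5,0,0,0,0,4],[2.5,2.2,0,0,0,0,4],[1.3,1,0,0,0,-0.06,4],[0,0,0,0,0,-0.07,4],[0,0,0,0,0,0,4],[0,0,0,0,0,0,4]]]' 60
python3 - <<'E'
from h import *
peg(-117,-80)
f=grab('wrist');cv2.imwrite('pics/w6.png',cv2.resize(f['color'][:,:,::-1],(768,576)));np.savez('pics/w6.npz',**f)
f=grab('scene');np.savez('pics/s6.npz',**f)
cv2.imwrite('pics/s6.png',cv2.resize(f['color'][130:250,270:430,::-1],(800,600),interpolation=cv2.INTER_CUBIC))
E
```

```text
time_s: 32.22
ee_pos: [0.5317, 0.0899, 0.2331]
orientation: [[-0.029, 1.0, -0.001], [1.0, 0.029, 0.0], [0.0, -0.001, -1.0]]
force: [-0.0, 0.9, -2.0]
width: 0.0449
[0.5307 0.09   0.2334] shift cm [ 0.01 -0.1  -0.03] turn [-0.001 -0.    -0.002] | pos [0.5317 0.0899 0.2331] F [-0.   0.9 -2. ] w 44.9 t 32.23
```

View pics/w6.png

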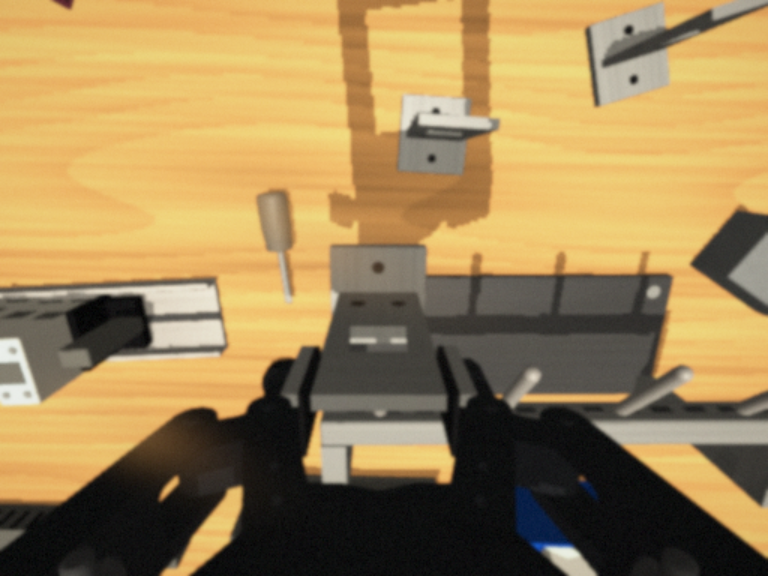

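View pics/s6.png

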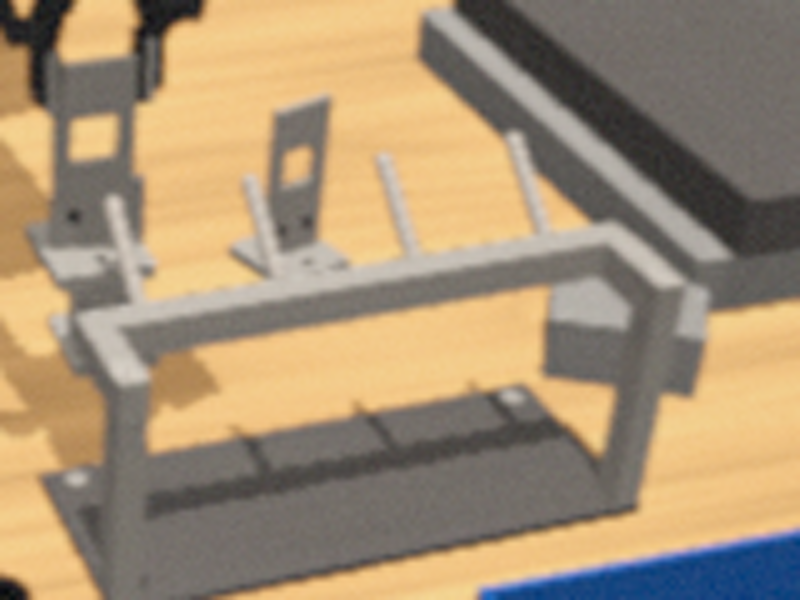

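Run:
```python
from h import *
f=dict(np.load('pics/s6.npz'));W=cloud(f);P=W.reshape(-1,3)
A=np.radians(1.8);M=np.array([[np.cos(A),-np.sin(A)],[np.sin(A),np.cos(A)]])
L=np.c_[(P[:,:2]-[.607,.2095])@M,P[:,2]]*1000
q=L[(abs(L[:,1]+117)<40)&(L[:,0]>-130)&(L[:,0]<-48)&(L[:,2]>110)&(L[:,2]<260)]
pl=q[(abs(q[:,0]+78)<10)&(q[:,2]>155)&(q[:,2]<235)]
for z in range(140,260,5):
    s=q[abs(q[:,2]-z)<2.5]
    if len(s): print(z,len(s),'x',np.round(np.median(s[:,0]),1),'y',np.sort(np.round(s[:,1])).astype(int).tolist()[::2])
f=dict(np.load('pics/top1.npz'))
for k in(-117,-39,39,117):
    g=L[(abs(L[:,1]-k)<15)&(L[:,0]<-8)&(L[:,0]>-55)&(L[:,2]>145)&(L[:,2]<190)]
    if len(g)>4: print(k,len(g),'y',g[:,1].mean().round(1),'z-axis offset',np.median(g[:,2]-(138-g[:,0]*.839)).round(1))
```

```text
140 85 x -62.6 y [-146, -146, -146, -146, -145, -145, -145, -144, -143, -142, -141, -140, -139, -138, -137, -135, -134, -133, -132, -132, -131, -129, -127, -125, -125, -123, -120, -120, -118, -117, -115, -115, -114, -113, -112, -110, -107, -98, -97, -96, -93, -92, -91]
145 80 x -71.4 y [-145, -145, -144, -144, -143, -143, -142, -141, -140, -139, -139, -138, -137, -136, -136, -135, -134, -133, -131, -130, -129, -128, -126, -125, -123, -123, -121, -119, -118, -117, -113, -112, -111, -108, -99, -96, -95, -94, -92, -91]
150 24 x -77.7 y [-141, -140, -135, -130, -128, -126, -123, -120, -117, -114, -110, -106]
155 18 x -77.9 y [-140, -137, -134, -131, -125, -120, -117, -114, -97]
160 19 x -77.4 y [-140, -137, -133, -129, -126, -123, -119, -116, -110, -98]
165 22 x -77.4 y [-140, -138, -134, -131, -127, -123, -120, -118, -115, -111, -97]
170 20 x -77.4 y [-139, -133, -132, -129, -126, -122, -116, -114, -103, -101]
175 25 x -76.8 y [-140, -136, -132, -125, -121, -118, -115, -109, -106, -103, -101, -98, -95]
180 30 x -77.6 y [-141, -138, -134, -131, -128, -126, -123, -120, -116, -112, -110, -
[... 1072 characters left out ...]
 -141, -133, -130, -127, -124, -121, -119, -116, -113, -111, -106, -105, -101, -97, -95, -93, -93, -90, -83]
245 47 x -75.5 y [-153, -150, -148, -146, -143, -136, -133, -130, -128, -125, -120, -116, -114, -111, -109, -105, -103, -97, -95, -95, -91, -90, -84, -82]
250 57 x -76.4 y [-154, -153, -150, -148, -146, -144, -141, -133, -131, -130, -128, -125, -124, -122, -120, -116, -112, -111, -109, -106, -106, -103, -100, -97, -95, -95, -90, -85, -82]
255 35 x -73.6 y [-154, -153, -153, -148, -147, -144, -141, -134, -119, -114, -103, -95, -95, -94, -92, -90, -86, -83]
-117 73 y -117.5 z-axis offset 6.0
-39 72 y -39.9 z-axis offset 5.8
39 67 y 38.1 z-axis offset 4.7
117 70 y 116.1 z-axis offset 5.1
```

```bash
python3 -m creep '[[[0,1,0.8,0,0,0,4],[0,1,0.84,0,0,0,4],[0,1,0.84,0,0,0,4],[0,0.9,0.75,0,0,0,4],[0,0,0,0,0,0,4]]]' 60
python3 -c "
from h import *
peg(-117,-40)"
```

```text
time_s: 32.95
ee_pos: [0.571, 0.0906, 0.2003]
orientation: [[-0.03, 1.0, -0.002], [1.0, 0.03, -0.0], [-0.0, -0.002, -1.0]]
force: [1.3, -0.5, -1.6]
width: 0.0446
[0.5707 0.0913 0.1999] shift cm [ 0.07 -0.03  0.05] turn [-0.002  0.    -0.001] | pos [0.571  0.0906 0.2003] F [ 1.3 -0.5 -1.6] w 44.6 t 32.95
```

```bash
python3 -m creep '[[[0.05,0.8,0.7,0,0,0,4],[0,0.8,0.67,0,0,0,4],[0,0.8,0.67,0,0,0,4],[0,0.5,0.45,0,0,0,4],[0,0,0,0,0,0,4]]]' 60
python3 -m creep '[[[0,0.2,0.4,0,0,0,4],[0,0.1,0.2,0,0,0,4],[0,0,0,0,0,0,4]]]' 60
python3 -c "
from h import *
peg(-117,-7)"
```

```text
time_s: 33.58
ee_pos: [0.5997, 0.0921, 0.176]
orientation: [[-0.03, 1.0, -0.001], [1.0, 0.03, -0.0], [-0.0, -0.001, -1.0]]
force: [0.1, 0.3, -2.0]
width: 0.0443
time_s: 33.95
ee_pos: [0.6025, 0.0922, 0.1705]
orientation: [[-0.03, 1.0, -0.0], [1.0, 0.03, 0.0], [0.0, -0.0, -1.0]]
force: [0.2, -0.4, -2.4]
width: 0.0444
[0.6037 0.0923 0.1722] shift cm [ 0.01  0.12 -0.17] turn [-0.    -0.    -0.001] | pos [0.6025 0.0922 0.1705] F [ 0.2 -0.4 -2.4] w 44.4 t 33.95
```

```bash
python3 -m creep '[[[0,0.05,0.15,0,0,0,4],[0,0.0,0.15,0,0,0,4],[0,0,0,0,0,0,4]]]' 60
python3 -m creep '[[[0,0,0.15,0,0,0,4],[0,0,0,0,0,0,4]]]' 60
```

```text
time_s: 34.33
ee_pos: [0.603, 0.0922, 0.1675]
orientation: [[-0.03, 1.0, -0.0], [1.0, 0.03, 0.0], [0.0, -0.0, -1.0]]
force: [0.4, -0.5, -1.9]
width: 0.0444
time_s: 34.58
ee_pos: [0.6035, 0.0922, 0.1663]
orientation: [[-0.03, 1.0, 0.001], [1.0, 0.03, 0.0], [0.0, 0.001, -1.0]]
force: [-0.1, -0.0, -1.5]
width: 0.0448
```

```bash
python3 -m creep '[[[0,0,0.15,0,0,0,4],[0,0,0,0,0,0,4]]]' 60
python3 -m creep '[[[0,0,0.1,0,0,0,4],[0,0,0,0,0,0,4]]]' 60
python3 - <<'E'
from h import *
f=grab('scene');np.savez('pics/s7.npz',**f)
cv2.imwrite('pics/s7.png',cv2.resize(f['color'][130:250,270:430,::-1],(800,600),interpolation=cv2.INTER_CUBIC))
E
```

```text
time_s: 34.83
ee_pos: [0.604, 0.0923, 0.1652]
orientation: [[-0.03, 1.0, 0.003], [1.0, 0.03, 0.0], [0.0, 0.003, -1.0]]
force: [1.7, 0.3, 0.5]
width: 0.0445
time_s: 35.08
ee_pos: [0.6042, 0.0923, 0.1646]
orientation: [[-0.03, 1.0, 0.003], [1.0, 0.03, 0.0], [0.0, 0.003, -1.0]]
force: [2.5, 0.6, 4.2]
width: 0.0445
```

View pics/s7.png

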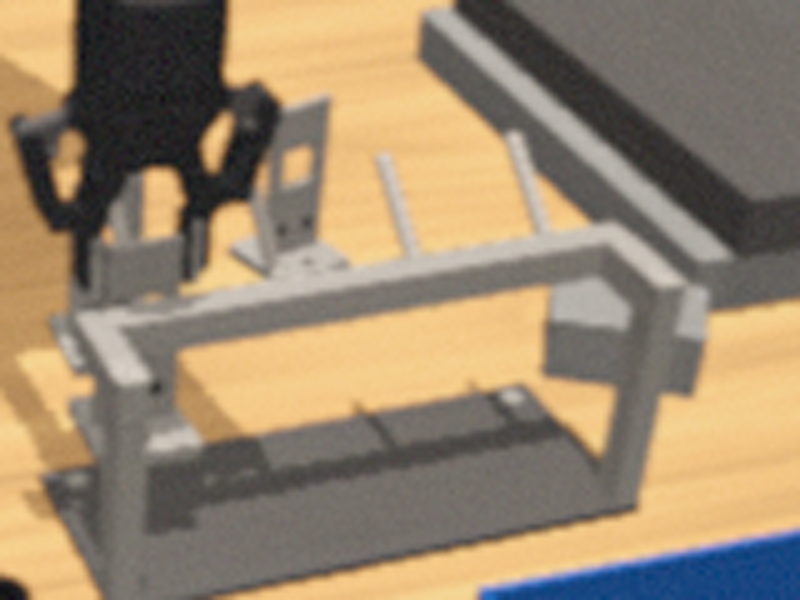

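```bash
python3 -m creep '[[[0,0,0,0,0,0,5.6],[0,0,0,0,0,0,5.6],[0,0,-0.3,0,0,0,5.6],[0,0,-2,0,0,0,5.8],[0,0,-4,0,0,0,5.8],[0,0,-4,0,0,0,6.5],[0,-3,0,0,0,0,6.5],[0,-4,0,0,0,0,6.5]]]'
python3 -m creep '[[[0.5,-4,0,0,0,0,6.5],[1,-4,0,0,0,0,6.5],[0,0,0,0,0,0,6.5],[0,0,0,0,0,0,6.5]]]'
python3 - <<'E'
from h import *
f=grab('wrist');cv2.imwrite('pics/w8.png',cv2.resize(f['color'][:,:,::-1],(768,576)));P=cloud(f).reshape(-1,3)
for n,x,y in(('A',.369,.2825),('B',.432,.132)):
    q=P[(np.hypot(P[:,0]-x,P[:,1]-y)<.08)&(P[:,2]>.113)&(P[:,2]<.125)];print(n,len(q),rect(q) if len(q)>4 else '')
go(.4323,.132,.104,90)
f=grab('scene');P=cloud(f).reshape(-1,3)
A=np.radians(1.8);M=np.array([[np.cos(A),-np.sin(A)],[np.sin(A),np.cos(A)]])
L=np.c_[(P[:,:2]-[.607,.2095])@M,P[:,2]]*1000
q=L[(abs(L[:,1]+117)<30)&(L[:,0]>-40)&(L[:,0]<-2)&(L[:,2]>155)&(L[:,2]<200)];print(len(q),np.percentile(q,[5,50,95],axis=0).round(0).tolist())
E
```

```text
time_s: 36.12
ee_pos: [0.5328, 0.0901, 0.2668]
orientation: [[-0.03, 1.0, 0.0], [1.0, 0.03, 0.0], [0.0, 0.0, -1.0]]
force: [-0.9, -0.1, -0.2]
width: 0.0649
time_s: 36.62
ee_pos: [0.4533, 0.1027, 0.2669]
orientation: [[-0.03, 1.0, 0.001], [1.0, 0.03, 0.0], [0.0, 0.001, -1.0]]
force: [-0.1, 0.3, 0.0]
width: 0.0654
A 364 (array([369.2, 283.3]), array([47.8,  6.3]), -71.8)
B 294 (array([432.4, 132.8]), array([45.8,  6.4]), 88.4)
shift cm [ 3.   -2.05 16.27] turn [ 0.001 -0.     0.03 ] | pos [0.4536 0.1027 0.2668] F [-0.1 -0.8 -0. ] w 64.9 t 36.67
92 [[-38.0, -140.0, 157.0], [-4.0, -117.0, 172.0], [-2.0, -96.0, 182.0]]
```

```bash
python3 -m creep '[[[1.5,-1,3,0,0,0.03,6.5],[1.5,-1,4,0,0,0.02,6.5],[0,0,4,0,0,0,6.5],[0,0,3,0,0,0,6.5],[0,0,0,0,0,0,6.5],[0,0,0,0,0,0,6.5]]]'
python3 -c "
from h import *
f=grab('wrist');P=cloud(f).reshape(-1,3);P=P[(P[:,2]>.113)&(P[:,2]<.125)&(np.hypot(P[:,0]-.432,P[:,1]-.132)<.06)]
print(len(P),rect(P))
go(.4324,.1328,.103,88.6)"
```

```text
time_s: 37.48
ee_pos: [0.4337, 0.1325, 0.1274]
orientation: [[0.02, 1.0, 0.002], [1.0, -0.02, 0.0], [0.001, 0.002, -1.0]]
force: [-0.4, 0.6, 1.0]
width: 0.0651
1202 (array([434.2, 132.5]), array([65.8, 17.7]), 88.3)
shift cm [ 0.02 -0.14  2.48] turn [ 0.003 -0.001  0.004] | pos [0.4338 0.1326 0.1278] F [-0.7  0.1  0.4] w 65.3 t 37.52
```

```bash
python3 -m creep '[[[0,-0.12,1.5,0,0,0,6.5],[0,0,0.9,0,0,0,6.5],[0,0,0,0,0,0,4],[0,0,0,0,0,0,4],[0,0,0,0,0,0,4],[0,0,0,0,0,0,4],[0,0,0,0,0,0,4],[0,0,0,0,0,0,4]]]' 60
python3 -m creep '[[[0,0,0,0,0,0,4],[0,0,-3,0,0,0,4],[0,0,-5,0,0,0,4],[0,0,-5,0,0,0,4],[0,0,0,0,0,0,4],[0,0,0,0,0,0,4]]]' 60
python3 -c "
from h import *
peg(-39,-80,.1035)"
```

```text
time_s: 38.52
ee_pos: [0.4318, 0.1326, 0.1032]
orientation: [[0.02, 1.0, 0.002], [1.0, -0.02, 0.001], [0.001, 0.002, -1.0]]
force: [-0.2, 0.2, 5.6]
width: 0.0445
time_s: 39.28
ee_pos: [0.4297, 0.1319, 0.231]
orientation: [[0.02, 1.0, -0.004], [1.0, -0.02, -0.001], [-0.001, -0.004, -1.0]]
force: [-0.3, -0.0, -3.9]
width: 0.0442
[0.5283 0.168  0.2336] shift cm [ 3.8   9.78 -0.3 ] turn [-0.004  0.001 -0.051] | pos [0.4297 0.1319 0.231 ] F [-0.3 -0.  -3.9] w 44.2 t 39.27
```

```bash
python3 -m creep '[[[0.5,1.3,-0.3,0,0,0,4],[1,2.5,0,0,0,0,4],[1,2.5,0,0,0,0,4],[0.8,2.2,0,0,0,0,4],[0.5,1.2,0,0,0,-0.025,4],[0,0,0,0,0,-0.025,4],[0,0,0,0,0,0,4],[0,0,0,0,0,0,4]]]' 60
cat > chk.py <<'E'
from h import *
import sys
k=float(sys.argv[1]);f=grab('scene');P=cloud(f).reshape(-1,3)
A=np.radians(1.8);M=np.array([[np.cos(A),-np.sin(A)],[np.sin(A),np.cos(A)]])
L=np.c_[(P[:,:2]-[.607,.2095])@M,P[:,2]]*1000
q=L[(abs(L[:,1]-k)<35)&(abs(L[:,0]+77)<8)&(L[:,2]>150)&(L[:,2]<225)]
s=q[abs(q[:,2]-180)<12];e=q[q[:,2]<150+70];w=q[(q[:,2]>200)&(q[:,2]<214)]
print('edges',np.percentile(s[:,1],[2,98]).round(1),'plate x lo/hi',[np.median(q[(q[:,2]>a)&(q[:,2]<a+20),0]).round(1) for a in(152,175,205)],'window y',np.sort(w[:,1]).round().astype(int).tolist())
m=q[abs(q[:,1]-k)<8];print('z in middle strip',np.sort(m[:,2]).round().astype(int).tolist())
E
python3 chk.py -39; python3 -c "
from h import *
peg(-39,-80,.1035)"
```

```text
time_s: 40.28
ee_pos: [0.5282, 0.1682, 0.2357]
orientation: [[-0.03, 1.0, -0.0], [1.0, 0.03, -0.0], [-0.0, -0.0, -1.0]]
force: [0.5, -0.4, -3.1]
width: 0.0444
edges [-62.1 -16. ] plate x lo/hi [np.float64(-77.8), np.float64(-77.1), np.float64(-78.1)] window y [-62, -62, -62, -61, -61, -61, -60, -59, -59, -59, -58, -58, -57, -56, -56, -55, -54, -53, -53, -52, -52, -52, -27, -26, -26, -26, -25, -25, -25, -25, -25, -23, -22, -21, -20, -20, -19, -18, -18, -18, -17, -16]
z in middle strip [150, 150, 151, 151, 152, 152, 153, 154, 154, 155, 156, 157, 157, 158, 159, 159, 161, 161, 162, 162, 162, 162, 163, 164, 167, 167, 167, 167, 168, 169, 169, 169, 169, 171, 171, 172, 172, 172, 175, 175, 176, 176, 176, 178, 178, 179, 179, 180, 181, 181, 181, 181, 182, 182, 183, 185, 185, 185, 186, 186, 186, 187, 188, 188, 189, 189, 190, 191, 191, 191, 192, 192, 193, 193, 193, 193, 195, 195, 196, 196, 196, 197, 197, 197, 197, 198, 198, 199, 222, 222, 223, 224]
[0.5283 0.168  0.2336] shift cm [-0.02  0.    0.22] turn [-0.    -0.    -0.001] | pos [0.5283 0.1682 0.2358] F [ 0.2 -0.5 -3.2] w 44.4 t 40.33
```

```bash
python3 -m creep '[[[0,1,1.0,0,0,0,4],[0,1,0.84,0,0,0,4],[0,1,0.84,0,0,0,4],[0,1,0.84,0,0,0,4],[0,0,0,0,0,0,4]]]' 60
python3 -c "
from h import *
peg(-39,-40,.1035)"
```

```text
time_s: 40.95
ee_pos: [0.5692, 0.1695, 0.199]
orientation: [[-0.03, 1.0, -0.002], [1.0, 0.03, -0.0], [-0.0, -0.002, -1.0]]
force: [0.8, 0.3, -3.4]
width: 0.0445
[0.5682 0.1693 0.2001] shift cm [-0.02 -0.09 -0.1 ] turn [-0.002  0.    -0.002] | pos [0.5692 0.1695 0.199 ] F [ 0.8  0.3 -3.4] w 44.5 t 40.95
```

```bash
python3 -m creep '[[[0,0.8,0.65,0,0,0,4],[0,0.8,0.67,0,0,0,4],[0,0.8,0.67,0,0,0,4],[0,0.6,0.6,0,0,0,4],[0,0.15,0.4,0,0,0,4],[0,0,0,0,0,0,4]]]' 60
python3 -m creep '[[[0,0,0.15,0,0,0,4],[0,0,0.1,0,0,0,4],[0,0,0,0,0,0,4]]]' 60
python3 -m creep '[[[0,0,0.1,0,0,0,4],[0,0,0.1,0,0,0,4],[0,0,0,0,0,0,4]]]' 60
python3 -c "
from h import *
peg(-39,-7,.1035,-4.6)"
```

```text
time_s: 41.7
ee_pos: [0.6, 0.1705, 0.17]
orientation: [[-0.03, 1.0, -0.001], [1.0, 0.03, -0.0], [-0.0, -0.001, -1.0]]
force: [-0.1, -0.0, -2.5]
width: 0.0444
time_s: 42.08
ee_pos: [0.6002, 0.1706, 0.1681]
orientation: [[-0.03, 1.0, 0.0], [1.0, 0.03, 0.0], [0.0, 0.0, -1.0]]
force: [-0.7, -0.0, -3.4]
width: 0.044
time_s: 42.45
ee_pos: [0.6005, 0.1706, 0.1661]
orientation: [[-0.03, 1.0, 0.0], [1.0, 0.03, 0.0], [0.0, 0.0, -1.0]]
force: [-0.0, -0.5, -1.8]
width: 0.0443
[0.6012 0.1703 0.1678] shift cm [-0.04  0.07 -0.17] turn [ 0.    -0.    -0.001] | pos [0.6005 0.1706 0.1661] F [-0.  -0.5 -1.8] w 44.3 t 42.45
```

```bash
python3 -m creep '[[[0,0.1,0.1,0,0,0,4],[0,0,0.1,0,0,0,4],[0,0,0,0,0,0,4]]]' 60
python3 -m creep '[[[0,0,0.1,0,0,0,4],[0,0,0,0,0,0,4]]]' 60
```

```text
time_s: 42.82
ee_pos: [0.6019, 0.1707, 0.1644]
orientation: [[-0.03, 1.0, 0.002], [1.0, 0.03, 0.0], [0.0, 0.002, -1.0]]
force: [1.9, 0.4, -0.7]
width: 0.0447
time_s: 43.08
ee_pos: [0.6021, 0.1708, 0.1637]
orientation: [[-0.03, 1.0, 0.002], [1.0, 0.03, 0.001], [0.0, 0.002, -1.0]]
force: [1.8, 0.3, 1.7]
width: 0.0444
```

Resting on the peg; release and retreat towards A.

```bash
python3 -m creep '[[[0,0,0,0,0,0,5.6],[0,0,0,0,0,0,5.6],[0,0,-0.3,0,0,0,5.6],[0,0,-2,0,0,0,5.8],[0,0,-4,0,0,0,5.8],[0,0,-4,0,0,0,6.5],[0,-3,0,0,0,0,6.5],[0,-4,0,0,0,0,6.5]]]'
python3 -m creep '[[[2,-3,0,0,0,0,6.5],[3,-3,0,0,0,0,6.5],[3,-3,0,0,0,0,6.5],[2.5,-2.5,0,0,0,-0.1,6.5],[0,0,0,0,0,-0.1,6.5],[0,0,0,0,0,-0.08,6.5],[0,0,0,0,0,0,6.5],[0,0,0,0,0,0,6.5]]]'
python3 - <<'E'
from h import *
f=grab('wrist');P=cloud(f).reshape(-1,3)
for n,x,y in(('A',.369,.2825),):
    q=P[(np.hypot(P[:,0]-x,P[:,1]-y)<.09)&(P[:,2]>.113)&(P[:,2]<.125)];print(n,len(q),rect(q) if len(q)>4 else '')
go(.3692,.2833,.104,108.2)
f=grab('scene');P=cloud(f).reshape(-1,3)
A=np.radians(1.8);M=np.array([[np.cos(A),-np.sin(A)],[np.sin(A),np.cos(A)]])
L=np.c_[(P[:,:2]-[.607,.2095])@M,P[:,2]]*1000
for k in(-117,-39):
    q=L[(abs(L[:,1]-k)<30)&(L[:,0]>-40)&(L[:,0]<-1)&(L[:,2]>155)&(L[:,2]<200)];print(len(q),np.percentile(q,[5,50,95],axis=0).round(0).tolist())
E
```

```text
time_s: 44.08
ee_pos: [0.5311, 0.1685, 0.2664]
orientation: [[-0.03, 1.0, 0.001], [1.0, 0.03, 0.0], [0.0, 0.001, -1.0]]
force: [0.1, 0.8, 0.1]
width: 0.0653
time_s: 45.08
ee_pos: [0.4132, 0.2699, 0.2661]
orientation: [[-0.304, 0.953, 0.0], [0.953, 0.304, 0.0], [0.0, 0.0, -1.0]]
force: [-0.1, -0.2, -0.2]
width: 0.0648
A 278 (array([368.5, 283.5]), array([45.7,  5.7]), -72.0)
shift cm [ 2.62 -3.79 16.2 ] turn [ 0.    -0.    -0.009] | pos [0.4133 0.2699 0.266 ] F [-0.1  0.4 -0. ] w 65.0 t 45.12
145 [[-36.0, -140.0, 157.0], [-3.0, -118.0, 171.0], [-1.0, -97.0, 181.0]]
152 [[-35.0, -61.0, 157.0], [-3.0, -39.0, 171.0], [-1.0, -19.0, 182.0]]
```

```bash
python3 -m creep '[[[1.3,-1.9,3,0,0,-0.004,6.5],[1.3,-1.9,3,0,0,0,6.5],[0,0,4,0,0,0,6.5],[0,0,3.2,0,0,0,6.5],[0,0,0,0,0,0,6.5],[0,0,0,0,0,0,6.5]]]'
python3 -c "
from h import *
go(.3687,.2834,.103,108.1)"
```

```text
time_s: 45.92
ee_pos: [0.3699, 0.2836, 0.1351]
orientation: [[-0.309, 0.951, 0.002], [0.951, 0.309, 0.001], [0.001, 0.002, -1.0]]
force: [0.2, 0.0, 0.7]
width: 0.0651
shift cm [ 0.02 -0.13  3.21] turn [ 0.002 -0.001 -0.002] | pos [0.3699 0.2836 0.1351] F [0.2 0.  0.7] w 65.1 t 45.92
```

```bash
python3 -m creep '[[[0,-0.1,1.7,0,0,0,6.5],[0,0,1.5,0,0,0,6.5],[0,0,0,0,0,0,4],[0,0,0,0,0,0,4],[0,0,0,0,0,0,4],[0,0,0,0,0,0,4],[0,0,0,0,0,0,4],[0,0,0,0,0,0,4]]]' 60
python3 -m creep '[[[0,0,0,0,0,0,4],[0,0,-3,0,0,0,4],[0,0,-5,0,0,0,4],[0,0,-5,0,0,0,4],[0,0,0,0,0,0.1,4],[0,0,0,0,0,0.1,4],[0,0,0,0,0,0.086,4],[0,0,0,0,0,0,4]]]' 60
python3 -c "
from h import *
peg(117,-80,.1035)"
```

```text
time_s: 46.92
ee_pos: [0.3691, 0.2835, 0.1032]
orientation: [[-0.309, 0.951, 0.003], [0.951, 0.309, 0.002], [0.001, 0.003, -1.0]]
force: [0.7, 0.2, 6.4]
width: 0.0449
time_s: 47.92
ee_pos: [0.3676, 0.2824, 0.2315]
orientation: [[-0.029, 1.0, -0.001], [1.0, 0.029, -0.001], [-0.001, -0.001, -1.0]]
force: [-0.1, 0.4, -2.4]
width: 0.0444
[0.5234 0.3239 0.2336] shift cm [ 3.7  15.69 -0.23] turn [-0.001  0.001 -0.002] | pos [0.3676 0.2824 0.2315] F [-0.1  0.4 -2.4] w 44.4 t 47.92
```

```bash
python3 -m creep '[[[0.4,1.5,-0.2,0,0,0,4],[0.7,3,0,0,0,0,4],[0.8,3.4,0,0,0,0,4],[0.8,3.4,0,0,0,0,4],[0.6,2.7,0,0,0,0,4],[0.4,1.7,0,0,0,0,4],[0,0,0,0,0,0,4],[0,0,0,0,0,0,4]]]' 60
python3 chk.py 117; python3 -c "
from h import *
peg(117,-80,.1035)"
```

```text
time_s: 48.92
ee_pos: [0.5237, 0.324, 0.2336]
orientation: [[-0.028, 1.0, -0.001], [1.0, 0.028, -0.0], [-0.0, -0.001, -1.0]]
force: [-0.2, -0.3, -2.5]
width: 0.0445
edges [ 94.3 139. ] plate x lo/hi [np.float64(-78.2), np.float64(-77.9), np.float64(-78.2)] window y [93, 94, 94, 94, 94, 95, 95, 95, 96, 96, 97, 98, 100, 100, 101, 101, 102, 103, 104, 129, 130, 130, 131, 131, 131, 132, 132, 133, 134, 137, 137, 137, 138, 138, 140]
z in middle strip [150, 150, 151, 151, 151, 152, 154, 154, 154, 155, 156, 157, 158, 159, 159, 160, 160, 161, 162, 163, 163, 163, 164, 165, 166, 167, 168, 169, 169, 169, 170, 170, 171, 171, 172, 173, 173, 173, 173, 174, 174, 175, 176, 176, 177, 177, 179, 180, 181, 181, 181, 181, 183, 183, 184, 184, 185, 185, 186, 186, 187, 189, 190, 190, 191, 191, 192, 193, 193, 193, 193, 194, 194, 195, 195, 196, 196, 196, 221, 221, 223, 224, 224, 224, 224, 225]
[0.5234 0.3239 0.2336] shift cm [-0.   -0.01  0.02] turn [-0.001  0.    -0.003] | pos [0.5235 0.324  0.2339] F [-0.1 -0.2 -2.9] w 44.3 t 48.98
```

```bash
python3 -m creep '[[[0,1,0.84,0,0,0,4],[0,1,0.84,0,0,0,4],[0,1,0.84,0,0,0,4],[0,1,0.84,0,0,0,4],[0,0,0,0,0,0,4]]]' 60
python3 -c "
from h import *
peg(117,-40,.1035)"
```

```text
time_s: 49.6
ee_pos: [0.5644, 0.325, 0.199]
orientation: [[-0.028, 1.0, -0.002], [1.0, 0.028, -0.001], [-0.001, -0.002, -1.0]]
force: [-0.1, 0.6, -3.1]
width: 0.0443
[0.5633 0.3252 0.2001] shift cm [ 0.02 -0.1  -0.11] turn [-0.002  0.001 -0.004] | pos [0.5644 0.325  0.199 ] F [-0.1  0.6 -3.1] w 44.3 t 49.6
```

```bash
python3 -m creep '[[[0,0.8,0.65,0,0,0,4],[0,0.8,0.67,0,0,0,4],[0,0.8,0.67,0,0,0,4],[0,0.6,0.6,0,0,0,4],[0,0.2,0.4,0,0,0,4],[0,0,0,0,0,0,4]]]' 60
python3 -m creep '[[[0,0.05,0.2,0,0,0,4],[0,0,0.2,0,0,0,4],[0,0,0,0,0,0,4]]]' 60
python3 -m creep '[[[0,0,0.1,0,0,0,4],[0,0,0.1,0,0,0,4],[0,0,0,0,0,0,4]]]' 60
python3 -m creep '[[[0,0,0.1,0,0,0,4],[0,0,0,0,0,0,4]]]' 60
```

```text
time_s: 50.35
ee_pos: [0.5958, 0.3261, 0.17]
orientation: [[-0.028, 1.0, -0.001], [1.0, 0.028, -0.0], [-0.0, -0.001, -1.0]]
force: [-0.3, -0.7, -1.9]
width: 0.0445
time_s: 50.72
ee_pos: [0.5963, 0.3262, 0.1665]
orientation: [[-0.028, 1.0, -0.0], [1.0, 0.028, -0.0], [-0.0, -0.0, -1.0]]
force: [-0.2, 0.0, -2.1]
width: 0.0444
time_s: 51.1
ee_pos: [0.5969, 0.3263, 0.1649]
orientation: [[-0.028, 1.0, 0.001], [1.0, 0.028, 0.001], [0.001, 0.001, -1.0]]
force: [-0.1, 0.4, -1.5]
width: 0.0445
time_s: 51.35
ee_pos: [0.5972, 0.3264, 0.1642]
orientation: [[-0.028, 1.0, 0.002], [1.0, 0.028, 0.001], [0.001, 0.002, -1.0]]
force: [1.9, -0.0, 0.4]
width: 0.0447
```

```bash
python3 -m creep '[[[0,0,0.08,0,0,0,4],[0,0,0,0,0,0,5.6],[0,0,0,0,0,0,5.6],[0,0,-0.3,0,0,0,5.6],[0,0,-2,0,0,0,5.8],[0,0,-4,0,0,0,5.8],[0,0,-4,0,0,0,6.5],[0,-3,0,0,0,0,6.5]]]'
python3 -m creep '[[[0,-4,-2,0,0,0,6.5],[0,-5,-2,0,0,0,6.5],[0,-5,0,0,0,0,6.5],[0,-5,0,0,0,0,6.5],[0,0,0,0,0,0,6.5],[0,0,0,0,0,0,6.5]]]'
python3 - <<'E'
from h import *
f=grab('scene');P=cloud(f).reshape(-1,3)
cv2.imwrite('pics/s9.png',cv2.resize(f['color'][130:280,130:430,::-1],(800,400),interpolation=cv2.INTER_CUBIC))
A=np.radians(1.8);M=np.array([[np.cos(A),-np.sin(A)],[np.sin(A),np.cos(A)]])
L=np.c_[(P[:,:2]-[.607,.2095])@M,P[:,2]]*1000
for k in(-117,-39,117):
    q=L[(abs(L[:,1]-k)<30)&(L[:,0]>-40)&(L[:,0]<-1)&(L[:,2]>155)&(L[:,2]<200)];print(len(q),np.percentile(q,[5,50,95],axis=0).round(0).tolist())
f=grab('top');cv2.imwrite('pics/t9.png',cv2.resize(f['color'][:,:,::-1],(800,600),interpolation=cv2.INTER_CUBIC));P=cloud(f).reshape(-1,3)
P=P[(P[:,1]>-.34)&(P[:,1]<-.05)&(P[:,0]>.55)&(P[:,0]<.68)]
T=np.array([.6087,-.1941]);a=np.radians(4)
L=np.c_[((P[:,:2]-T)@np.array([[np.cos(a),-np.sin(a)],[np.sin(a),np.cos(a)]])),P[:,2]]*1000
for n,z in(('m1',61),('m2',71),('sp',81),('tab',89),('m3',91),('m4',101)):
    q=L[abs(L[:,2]-z)<.9];print(n,len(q),np.percentile(q[:,1],[4,50,96]).round(0).tolist())
E
```

```text
time_s: 52.35
ee_pos: [0.5688, 0.3261, 0.2694]
orientation: [[-0.027, 1.0, 0.007], [1.0, 0.027, 0.004], [0.004, 0.007, -1.0]]
force: [-1.2, -0.2, -1.2]
width: 0.0648
time_s: 53.1
ee_pos: [0.3771, 0.3203, 0.3061]
orientation: [[-0.029, 1.0, 0.001], [1.0, 0.029, 0.001], [0.001, 0.001, -1.0]]
force: [1.1, 0.8, 0.1]
width: 0.0652
138 [[-34.0, -144.0, 156.0], [-2.0, -121.0, 171.0], [-1.0, -106.0, 182.0]]
141 [[-34.0, -61.0, 157.0], [-3.0, -40.0, 171.0], [-1.0, -20.0, 182.0]]
137 [[-34.0, 94.0, 157.0], [-3.0, 115.0, 171.0], [-1.0, 138.0, 182.0]]
m1 83 [-119.0, -105.0, 46.0]
m2 55 [-89.0, -74.0, 8.0]
sp 80 [-59.0, -47.0, -7.0]
tab 52 [-29.0, -7.0, 60.0]
m3 95 [-28.0, -14.0, 57.0]
m4 68 [1.0, 18.0, 29.0]
```

View pics/s9.png

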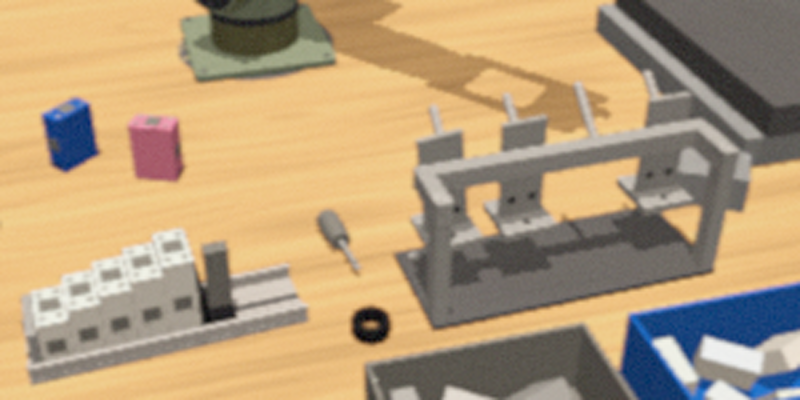

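View pics/t9.png

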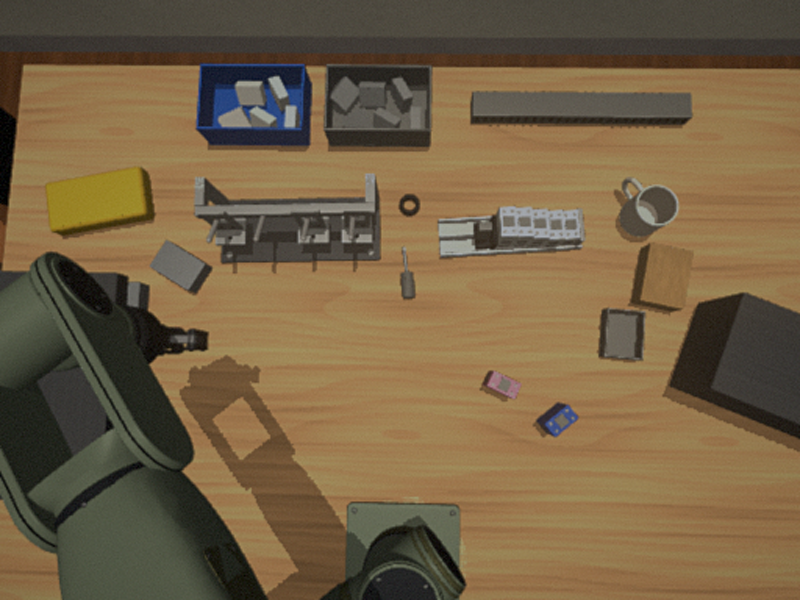

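```bash
python3 -m creep '[[[0,0,0,0,0,0,6.5],[0,0,0,0,0,0,6.5],[0,0,0,0,0,0,6.5],[0,0,0,0,0,0,6.5],[0,0,0,0,0,0,6.5],[0,0,0,0,0,0,6.5],[0,0,0,0,0,0,6.5],[0,0,0,0,0,0,6.5]]]' >/dev/null
python3 - <<'E'
from h import *
f=grab('scene');P=cloud(f).reshape(-1,3)
A=np.radians(1.8);M=np.array([[np.cos(A),-np.sin(A)],[np.sin(A),np.cos(A)]])
L=np.c_[(P[:,:2]-[.607,.2095])@M,P[:,2]]*1000
for k in(-117,-39,117):
    q=L[(abs(L[:,1]-k)<34)&(L[:,0]>-12)&(L[:,0]<0)&(L[:,2]>155)&(L[:,2]<200)]
    g=L[(abs(L[:,1]-k)<40)&(L[:,0]>-45)&(L[:,0]<45)&(L[:,2]>50)&(L[:,2]<95)]
    print(k,len(q),'y',np.percentile(q[:,1],[1,50,99]).round(1),'x',np.median(q[:,0]).round(1),'ztop',np.percentile(q[:,2],98).round(1),'foot y',np.percentile(g[:,1],[2,98]).round(1),'z',np.median(g[:,2]).round(1))
cv2.imwrite('pics/s10.png',cv2.resize(f['color'][150:250,280:420,::-1],(784,560),interpolation=cv2.INTER_CUBIC))
E
```

```text
-117 165 y [-149.2 -125.2 -102.7] x -1.8 ztop 182.5 foot y [-143.6  -89.2] z 72.3
-39 149 y [-62.5 -39.3 -16.6] x -2.0 ztop 182.9 foot y [-64.1 -10.4] z 71.9
117 144 y [ 93.3 114.4 139.4] x -2.4 ztop 182.6 foot y [ 88.7 143.7] z 72.1
```

View pics/s10.png

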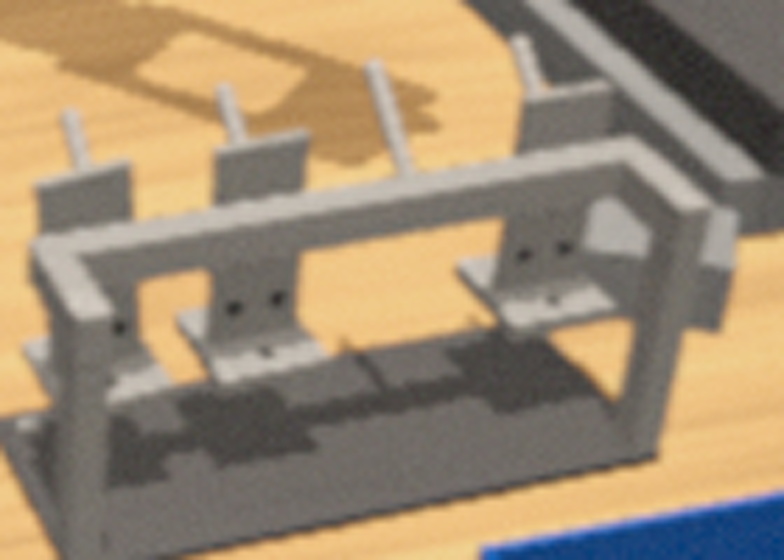

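```bash
cat > st.py <<'E'
from h import *
f=grab('scene');P=cloud(f).reshape(-1,3)
A=np.radians(1.8);M=np.array([[np.cos(A),-np.sin(A)],[np.sin(A),np.cos(A)]])
L=np.c_[(P[:,:2]-[.607,.2095])@M,P[:,2]]*1000
for k in(-117,-39,117):
    q=L[(abs(L[:,1]-k)<40)&(L[:,0]>-12)&(L[:,0]<0)&(L[:,2]>155)&(L[:,2]<200)]
    g=L[(abs(L[:,1]-k)<40)&(L[:,0]>-45)&(L[:,0]<45)&(L[:,2]>50)&(L[:,2]<95)]
    print(k,len(q),'y',np.percentile(q[:,1],[1,50,99]).round(1),'x',np.median(q[:,0]).round(1),'ztop',np.percentile(q[:,2],98).round(1),'foot y',np.percentile(g[:,1],[2,98]).round(1),'z',np.median(g[:,2]).round(1))
E
for i in 1 2; do
python3 -m creep '[[[0,0,0,0,0,0,6.5],[0,0,0,0,0,0,6.5],[0,0,0,0,0,0,6.5],[0,0,0,0,0,0,6.5],[0,0,0,0,0,0,6.5],[0,0,0,0,0,0,6.5],[0,0,0,0,0,0,6.5],[0,0,0,0,0,0,6.5]]]' >/dev/null
python3 -m creep '[[[0,0,0,0,0,0,6.5],[0,0,0,0,0,0,6.5],[0,0,0,0,0,0,6.5],[0,0,0,0,0,0,6.5],[0,0,0,0,0,0,6.5],[0,0,0,0,0,0,6.5],[0,0,0,0,0,0,6.5],[0,0,0,0,0,0,6.5]]]' |head -1
python3 st.py; done
```

```text
time_s: 56.25
-117 155 y [-148.9 -124.9 -103.3] x -2.3 ztop 183.2 foot y [-143.3  -89.1] z 72.6
-39 156 y [-62.5 -40.4 -16.6] x -2.1 ztop 182.3 foot y [-64.1 -10.1] z 71.8
117 149 y [ 93.8 114.5 139.5] x -2.3 ztop 182.3 foot y [ 89.  143.4] z 72.2
time_s: 58.3
-117 156 y [-149.6 -125.5 -102.9] x -2.2 ztop 183.1 foot y [-143.6  -88.9] z 72.2
-39 156 y [-63.  -39.8 -15.9] x -2.3 ztop 182.8 foot y [-64.  -10.3] z 72.0
117 154 y [ 93.8 116.2 140.3] x -2.4 ztop 182.4 foot y [ 89.3 143.3] z 72.0
```

```bash
python3 -c "
from station import ticket
print(ticket.sign_off())"
```

```text
the job is handed in; nothing more can be done
None
```

The spares station is restocked and the job is handed in, at about 58 s on the robot clock.

- **Row:** I slid the clamp back and pushed modules m3 and m4 together to open a gap. The spare went onto the tray floor between m2 and m3. I then pushed the clamp up until the row stopped moving, at about 18 N sideways. The last images show five modules in order of height with no visible gaps and the clamp at about 20 mm, which leaves almost no play.
- **Brackets:** Three brackets were present. They now hang on the pegs at y = -117, -39 and +117 mm, with their plates against the rail.
- **Robot:** The gripper is open and well clear of everything. I never touched the other things, and they look to be where they were in the first picture.

**One check did not come out as expected:** after release, the bracket on the y = -117 peg shifted about 8 mm sideways at its top, tilting roughly 5°, as far as its window allows. I don't know why. It then stayed still over two checks, about 2 s apart, so I left it. It still hangs at the rail.

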